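Stack and press cell plates on a slanted sprung jig

ROBOT

A 7-joint arm with a two-finger parallel gripper is mounted at the origin on a cart in front of the work surface, level with it; the furniture and walls round the work are solid. World frame = base frame: x ahead of the robot, y to its left, z up, the work surface at z = 0. Lengths are in mm, angles in degrees, forces in N, time in s.
With the tool pointing down it reaches from about 425 to 875 mm from the base axis. Payload 4.7 kg.
Tool frame: the origin (TCP) lies between the finger pads; the fingertips stand 11 mm ahead of it and the grasp point (between the pads) lies 8 mm behind it (ctrl.nose_length is the distance from the TCP to the fingertips, in mm); z points along the fingers, y is the line along which they close (so a half turn about z gives the same grasp; the last joint's range is limited). The gripper opens to 87 mm and grips with 3 to 60 N. Pads are 19 mm wide; open, the fingers measure 117 mm over their backs; the gripper's body (75 mm by 190 mm) begins 51 mm behind the grasp point.
Start: joints at [-75.797, 18.392, -4.016, 83.108, 1.295, 78.541, -3.26], TCP at [150.615, 632.329, 233.587] pointing down, gripper open.
Joint ranges: [-163.93, 163.93], [-17.29, 119.83], [-79.2, 71.16], [3.27, 140.29], [-89.18, 269.18], [5.43, 117.66], [-154.24, 154.24]. Speed limits (degrees/s): [147.25, 147.25, 180, 180, 180, 180, 180].

INTERFACE

Orientations are given as a 3x3 rotation matrix whose columns are the frame's x, y, z axes.
In Python, from cell import monitor, imaging, ticket, ctrl gives the robot as it stands.
- The arm moves only by the tool apply_moves, never from a script. Its argument "commands" is a list of rows, each an object of numbers: "tx", "ty", "tz": the shift along the tool's x, y, z in m; "wx", "wy", "wz": the turn, a rotation vector about the tool's x, y, z in units of 5 degrees (1.0 is 5 degrees); "fingers": the closure, from 0 (fully open) to 1 (shut). In form: [{"tx": .., "ty": .., "tz": .., "wx": .., "wy": .., "wz": .., "fingers": ..}, ...]. A call has exactly 10 rows; each row shifts and turns the commanded pose from where the row before left it, along the tool's axes as they then stand; what a row does not reach is not made up. A row lasts 1/8 s, in which the tool goes at most 62.5 mm and 10.7 degrees, less where a joint would pass 70% of its speed; a pose out of reach is approached as far as the arm can. A call is refused whole if a number of a shift passes 0.0625 or a number of a turn 1, either way. A call with a gripper value outside its range is refused whole. The fingers move at their own pace and stop on an object; "squeeze" is the grip in N (left out, the last holds). Time passes only in rows, so rows that do not move let the fingers close, or fill a call up. It gives the time, the measured TCP pose, the force, the opening and the grip force at its end, in the units of the state.
- monitor.sense(): the state, without advancing time (a new reading comes with each control period).
- imaging.capture(name): name is "scene" or "side" or "wrist"; returns the picture (400x640x3 uint8, red, green, blue); there is no depth.
- imaging.calibration(name): a dict with "camera_matrix" (3x3 intrinsics, pixels), "R" (3x3) and "t" (3): a world point X has camera coordinates R X + t. Camera axes: x right, y down, z forward; pixel columns grow to the right and rows downward; lengths in mm; the calibration is good to about 2 mm. A picture is of the moment at which its call begins: read the wrist's pose just before it. calibration takes no time and is no camera call; for the wrist camera it gives the pose at the moment of the call.
- ticket.hand_in(): hands the job in; it is judged then, once.
The state is a dict: "clock": time; "qpos": joint angles; "joint_velocities": joint speeds; "tau": joint torques, N m; "tool_pos": TCP position; "eef_rot": TCP orientation; "ft_force": force on the tool from outside, world axes, zero at the start; "ft_torque": the same for the moment, N m; "gripper_width": finger opening in mm; "finger_force": force on a finger pad.
Only numpy, scipy, OpenCV 4.12 (cv2) and the standard library are available. Lean on these libraries where they do the work, as an engineer would, in place of code of your own. Each camera call takes 0.05 s, during which the arm holds its last target. There are 200 camera calls.

TASK

Build up the test cell on the slanted jig: lay the black flow plate flat and central on the blue sprung bed, its long side running up the slope, let go of it, and press on its top until the sprung bed has sunk by about 8 mm, to feel that it lies flat. Only then lay the aluminium end plate on it with the edges lined up, let go, and press that the same way. Set the plates down gently without letting them drop or flop over, press gently, leave the other things on the bench where they are, and finish with the stack lying flat on the bed and the hand clear of it.

Things in the scene. Friction and masses are not known exactly. Their poses are not given: they have to be found in the camera images.
- flow_plate_mid (a point): Black flow plate of a test cell (grey meander grooves on top), 96 x 60 x 20 mm, about 0.18 kg, with flat, parallel top and bottom, lying flat on the worktop at the start. Point: its centre, half-way up (10 mm above its underside); x along its 96 mm length, y along its 60 mm width (grip it across this width), z out of its top. Turning it half round about z makes no difference.
- end_plate_mid (a point): Bare aluminium end plate of the same cell (grey panel with a brass disc on top, brass rings in the corners), 96 x 60 x 20 mm, about 0.18 kg, with flat, parallel top and bottom, lying flat on the worktop at the start. Point: its centre, half-way up (10 mm above its underside); x along its 96 mm length, y along its 60 mm width (grip it across this width), z out of its top. Turning it half round about z makes no difference.
- bed_top (a point): Blue sprung bed of the fixed jig. Point: centre of its flat 110 x 72 mm face, where plates go, about 82 mm above the worktop; it sinks with the bed. The face slopes 25 degrees: x up the slope, away from the robot; y across; z square out of the face, leaning toward the robot. At the lower end a ledge, 32 mm high, 52 mm from the point (4 mm beyond a centred plate); other sides open.
- bed (a joint): How far the bed is pressed down square to its face, in m: 0 to 0.016. A spring holds it up: about 1 N to start it, then 0.8 N per mm, so a push of about 6 N on a plate sinks it 8 mm. One plate's own weight sinks it by about 1 mm, two by 2 to 4 mm. At 16 mm (13 N or so) it meets a hard stop.
- copper_coil: Coil of copper tube, about 108 x 91 x 23 mm, a bystander; origin under its centre.
- pliers: Pliers with orange handles, 162 mm long, a bystander; origin under its centre.
- screwdriver_small: Small screwdriver with a red handle, 136 mm long, a bystander; origin under its centre.
- tube_cutter: Red tube cutter, 58 mm long, a bystander; origin under its centre.
- marker_blue: White marker pen with a blue cap, 135 mm long, a bystander; origin under its centre.
Not all that is in view belongs to the job. Of the things shaped like the part that bears flow_plate_mid, the black one is meant.

How it is judged:
By the outcome, as a careful person would: the job done as asked, in the order asked, and still so for the second after the job is handed in, with the robot touching nothing.
It also fails if it takes over 72 s, if anything falls off the work surface, if the arm or the gripper's body presses on something with over 40 N, if the wrist force passes 120 N, or if a joint passes its speed limit or range.

## Working session

There is one attempt and no reset: what is moved stays moved. The work goes in short steps, Python scripts to look and compute and a tool call to move; the robot and the scene stay as the last step left them, time stands still between calls to the robot, and variables do not carry over. Pictures are saved under pics/ and viewed, at most 10 in all, crops included, and the job is handed in when it is done.

Besides the shell and the picture viewer there is one more tool, called after "Request:" as name(argument=value, ...) on one line, values as JSON. apply_moves: Moves the arm, as the interface text tells. Its arguments: {"type":"object","properties":{"commands":{"type":"array","items":{"type":"object","properties":{"tx":{"type":"number"},"ty":{"type":"number"},"tz":{"type":"number"},"wx":{"type":"number"},"wy":{"type":"number"},"wz":{"type":"number"},"fingers":{"type":"number"}}}},"squeeze":{"type":"number"}},"required":["commands"]}

```bash
mkdir -p pics; ls; python3 - <<'E'
from cell import monitor, imaging
import cv2,numpy as np
s=monitor.sense();print(s['clock'],s['tool_pos'],np.round(s['eef_rot'],3).tolist(),s['ft_force'],s['gripper_width'])
for n in('scene','side','wrist'):
    im=imaging.capture(n);cv2.imwrite(f'pics/{n}0.png',im[:,:,::-1])
    c=imaging.calibration(n);print(n,np.round(c['camera_matrix'],1).tolist(),np.round(-np.array(c['R']).T@np.array(c['t'])).tolist(),np.round(c['R'],2).tolist())
E
```

```text
pics
0.0 [150.52259898 631.79262297 232.45948325] [[-0.973, 0.232, -0.0], [0.232, 0.973, -0.002], [-0.0, -0.002, -1.0]] [0.46856855 0.22688546 0.15807078] 87.2155107213774
scene [[493.8, 0.0, 322.3], [0.0, 493.8, 199.7], [0.0, 0.0, 1.0]] [201.0, -460.0, 1021.0] [[0.91, -0.41, 0.01], [-0.3, -0.7, -0.64], [0.27, 0.58, -0.77]]
side [[362.2, 0.0, 318.5], [0.0, 362.2, 200.6], [0.0, 0.0, 1.0]] [614.0, -529.0, 909.0] [[1.0, 0.07, -0.01], [0.04, -0.71, -0.7], [-0.06, 0.7, -0.71]]
wrist [[333.8, 0.0, 319.3], [0.0, 333.8, 199.9], [0.0, 0.0, 1.0]] [70.0, 651.0, 385.0] [[0.23, 0.97, -0.0], [0.93, -0.22, 0.3], [0.3, -0.07, -0.95]]
```

View pics/scene0.png

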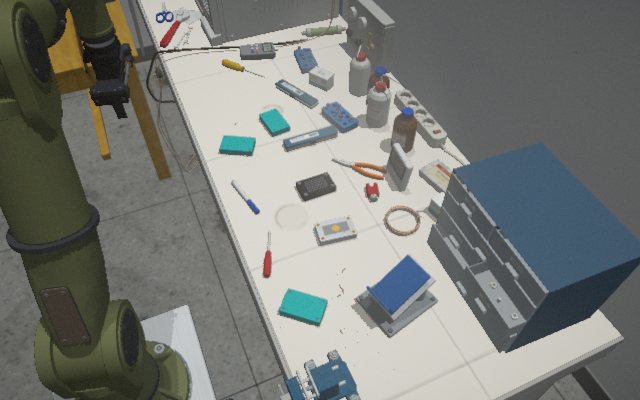

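View pics/side0.png

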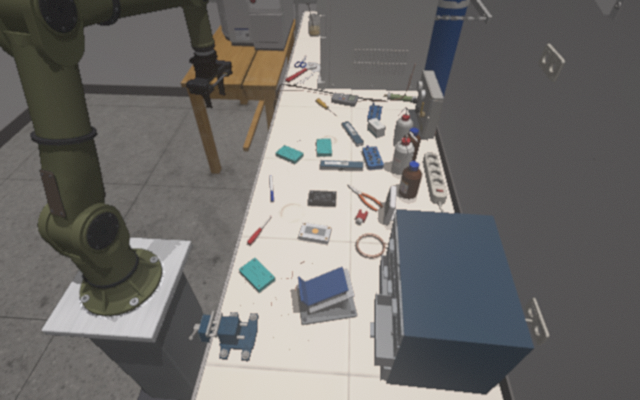

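The scene view shows the black plate near (316,186), the aluminium plate near (335,230) and the blue bed near (402,284). In the side view they are near (322,198), (315,232) and (325,287).

```bash
cat > h.py <<'E'
import numpy as np,cv2
from cell import monitor, imaging
def ray(c,uv):
    K,R,t=(np.array(c[k],float) for k in('camera_matrix','R','t'))
    uv=np.atleast_2d(np.array(uv,float)); d=(np.linalg.inv(K)@np.c_[uv,np.ones(len(uv))].T).T@R
    return -R.T@t.ravel(), d/np.linalg.norm(d,axis=1)[:,None]
def onplane(c,uv,p,n):
    o,d=ray(c,uv); n=np.array(n,float); return o+d*(((np.array(p)-o)@n)/(d@n))[:,None]
def onz(c,uv,z): return onplane(c,uv,[0,0,z],[0,0,1])
def tri(c1,uv1,c2,uv2):
    out=[]
    for a,b in zip(uv1,uv2):
        A=0;B=0
        for c,u in((c1,a),(c2,b)):
            o,d=ray(c,u);P=np.eye(3)-np.outer(d[0],d[0]);A=A+P;B=B+P@o
        out.append(np.linalg.solve(A,B))
    return np.array(out)
def blob(m,near):
    m=cv2.morphologyEx(m.astype(np.uint8)*255,cv2.MORPH_CLOSE,np.ones((3,3)))
    cs,_=cv2.findContours(m,cv2.RETR_EXTERNAL,cv2.CHAIN_APPROX_NONE)
    cs=[c for c in cs if cv2.contourArea(c)>150]
    return min(cs,key=lambda c:-cv2.pointPolygonTest(c,near,True))
def proj(c,X):
    K,R,t=(np.array(c[k],float) for k in('camera_matrix','R','t'))
    p=(K@(R@np.atleast_2d(X).T+t.reshape(3,1)));return (p[:2]/p[2]).T
E
python3 - <<'E'
from h import *
C={n:imaging.calibration(n) for n in('scene','side')}
I={n:cv2.imread(f'pics/{n}0.png') for n in C}
near={'scene':[(316,186),(335,230),(402,284)],'side':[(322,198),(315,232),(325,287)]}
for n in C:
    h=cv2.cvtColor(I[n],cv2.COLOR_BGR2HSV);b=I[n].astype(int)
    bl=blob((h[...,2]<90),near[n][0])
    q=onz(C[n],bl[:,0],20)[:,:2].astype(np.float32)
    print(n,'flow',cv2.minAreaRect(q))
    be=blob((b[...,0]-b[...,2]>60)&(h[...,0]>108),near[n][2])
    ap=cv2.boxPoints(cv2.minAreaRect(be)); ap=cv2.approxPolyDP(be,6,True)[:,0]
    print('bed',cv2.contourArea(be),ap.tolist())
    e=blob((h[...,2]<215),near[n][1]); print('end',cv2.contourArea(e),cv2.minAreaRect(onz(C[n],e[:,0],20)[:,:2].astype(np.float32)))
    br=blob if 0 else None
print('tri',tri(C['scene'],near['scene'],C['side'],near['side']).round())
a=I['scene'][150:350,260:460];b=I['side'][170:330,230:390]
cv2.imwrite('pics/c1.png',np.hstack([cv2.resize(a,(400,400),interpolation=2),cv2.resize(b,(400,400),interpolation=2)]))
E
```

```text
scene flow ((553.8197021484375, 355.73980712890625), (94.4776382446289, 67.75653076171875), 1.1232112646102905)Traceback (most recent call last):
  File "<stdin>", line 10, in <module>
  File "h.py", line 22, in blob
    return min(cs,key=lambda c:-cv2.pointPolygonTest(c,near,True))
ValueError: min() iterable argument is empty
```

```bash
python3 - <<'E'
from h import *
C={n:imaging.calibration(n) for n in('scene','side')}
I={n:cv2.imread(f'pics/{n}0.png') for n in C}
near={'scene':[(316,186),(335,230),(402,284)],'side':[(322,198),(315,232),(325,287)]}
for n in C:
    h=cv2.cvtColor(I[n],cv2.COLOR_BGR2HSV)
    for u,v in near[n]:print(n,h[v,u])
    bl=blob((h[...,2]<90),near[n][0])
    print(n,'flow',cv2.minAreaRect(onz(C[n],bl[:,0],20)[:,:2].astype(np.float32)))
    be=blob((h[...,1]>130)&(abs(h[...,0].astype(int)-110)<12),near[n][2])
    print('bed',cv2.contourArea(be),cv2.approxPolyDP(be,5,True)[:,0].tolist())
    e=blob((h[...,2]<205),near[n][1]); print('end',cv2.contourArea(e),cv2.minAreaRect(onz(C[n],e[:,0],20)[:,:2].astype(np.float32)))
print('tri',tri(C['scene'],near['scene'],C['side'],near['side']).round())
a=I['scene'][150:350,260:460];b=I['side'][170:330,230:390]
cv2.imwrite('pics/c1.png',np.hstack([cv2.resize(a,(400,400),interpolation=2),cv2.resize(b,(400,400),interpolation=2)]))
E
```

```text
scene [18 13 95]
scene [ 21 134 210]
scene [107 142 145]
scene flow ((553.8197021484375, 355.73980712890625), (94.4776382446289, 67.75653076171875), 1.1232112646102905)
bed 1528.0 [[407, 256], [367, 287], [388, 310], [428, 277]]
end 915.0 ((544.1444091796875, 199.29872131347656), (77.94237518310547, 122.13334655761719), 81.72451782226562)
side [ 6 14 90]
side [ 16 111 211]
side [110  96 127]
side flow ((555.4608154296875, 351.43194580078125), (85.56656646728516, 63.65622329711914), 2.329878807067871)Traceback (most recent call last):
  File "<stdin>", line 10, in <module>
  File "h.py", line 22, in blob
    return min(cs,key=lambda c:-cv2.pointPolygonTest(c,near,True))
ValueError: min() iterable argument is empty
```

```bash
cat >> h.py <<'E'
from scipy.linalg import fractional_matrix_power as fmp
from scipy.spatial.transform import Rotation as Ro
def plan(p,R,N,s=None):
    s=s or monitor.sense()
    A=np.eye(4);A[:3,:3]=s['eef_rot'];A[:3,3]=s['tool_pos'];B=np.eye(4);B[:3,:3]=R;B[:3,3]=p
    T=fmp(np.linalg.inv(A)@B,1/N).real
    print('row x%d'%N,'t',(T[:3,3]/1000).round(5),'w',(Ro.from_matrix(T[:3,:3]).as_rotvec(degrees=True)/5).round(4))
def Rdown(yaw): # yaw of plate x axis in deg; tool x = -platex
    return Ro.from_euler('z',yaw,degrees=True).as_matrix()@np.diag([-1,1,-1.])
E
python3 - <<'E'
from h import *
plan([545,250,330],Rdown(0),10)
c=imaging.calibration('scene')
print(onz(c,[[407,256],[367,287],[388,310],[428,277]],82).round())
E
```

```text
row x10 t [-0.04412 -0.0329  -0.0097 ] w [-1.70e-03 -2.00e-04 -2.68e-01]
[[641.  28.  82.]
 [521.  -7.  82.]
 [536. -73.  82.]
 [656. -38.  82.]]
```

Request:
apply_moves(commands=[{"tx":-0.044,"ty":-0.033,"tz":-0.0097,"wz":-0.268,"fingers":0},{"tx":-0.044,"ty":-0.033,"tz":-0.0097,"wz":-0.268,"fingers":0},{"tx":-0.044,"ty":-0.033,"tz":-0.0097,"wz":-0.268,"fingers":0},{"tx":-0.044,"ty":-0.033,"tz":-0.0097,"wz":-0.268,"fingers":0},{"tx":-0.044,"ty":-0.033,"tz":-0.0097,"wz":-0.268,"fingers":0},{"tx":-0.044,"ty":-0.033,"tz":-0.0097,"wz":-0.268,"fingers":0},{"tx":-0.044,"ty":-0.033,"tz":-0.0097,"wz":-0.268,"fingers":0},{"tx":-0.044,"ty":-0.033,"tz":-0.0097,"wz":-0.268,"fingers":0},{"tx":-0.044,"ty":-0.033,"tz":-0.0097,"wz":-0.268,"fingers":0},{"tx":-0.044,"ty":-0.033,"tz":-0.0097,"wz":-0.268,"fingers":0}])

```text
schema error: expected keys tx, ty, tz, wx, wy, wz, fingers
```

```bash
python3 - <<'E'
from h import *
s=monitor.sense();print(s['clock'],s['tool_pos'],np.round(s['eef_rot'],3).tolist(),np.abs(s['joint_velocities']).max())
c=imaging.calibration('wrist');im=imaging.capture('wrist');cv2.imwrite('pics/w1.png',im[:,:,::-1])
import pickle;pickle.dump(c,open('w1.pkl','wb'))
E
```

```text
0.15 [150.5223565  631.91146941 232.72307124] [[-0.973, 0.232, -0.0], [0.232, 0.973, -0.001], [-0.0, -0.001, -1.0]] 0.2340721676527701
```

View pics/w1.png

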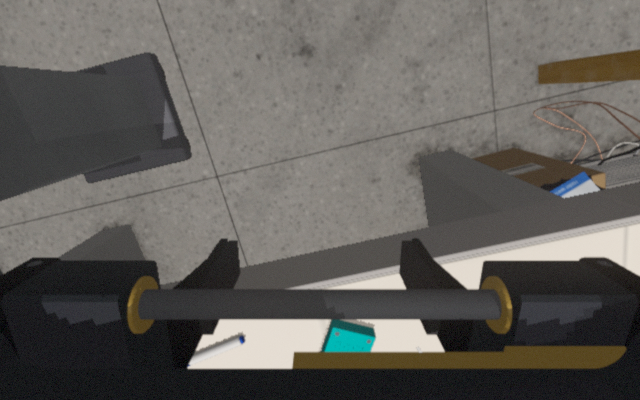

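The wrist view shows the hand across the lower half (rows > 240) and the floor and bench edge above it. The move was refused for missing keys, so I'm sending it again.

Request:
apply_moves(commands=[{"tx":-0.044,"ty":-0.033,"tz":-0.0097,"wx":0,"wy":0,"wz":-0.268,"fingers":0},{"tx":-0.044,"ty":-0.033,"tz":-0.0097,"wx":0,"wy":0,"wz":-0.268,"fingers":0},{"tx":-0.044,"ty":-0.033,"tz":-0.0097,"wx":0,"wy":0,"wz":-0.268,"fingers":0},{"tx":-0.044,"ty":-0.033,"tz":-0.0097,"wx":0,"wy":0,"wz":-0.268,"fingers":0},{"tx":-0.044,"ty":-0.033,"tz":-0.0097,"wx":0,"wy":0,"wz":-0.268,"fingers":0},{"tx":-0.044,"ty":-0.033,"tz":-0.0097,"wx":0,"wy":0,"wz":-0.268,"fingers":0},{"tx":-0.044,"ty":-0.033,"tz":-0.0097,"wx":0,"wy":0,"wz":-0.268,"fingers":0},{"tx":-0.044,"ty":-0.033,"tz":-0.0097,"wx":0,"wy":0,"wz":-0.268,"fingers":0},{"tx":-0.044,"ty":-0.033,"tz":-0.0097,"wx":0,"wy":0,"wz":-0.268,"fingers":0},{"tx":-0.044,"ty":-0.033,"tz":-0.0097,"wx":0,"wy":0,"wz":-0.268,"fingers":0}])

```text
clock: 1.45
tool_pos: [544.8, 248.3, 331.0]
eef_rot: [[-1.0, -0.001, 0.0], [-0.001, 1.0, 0.0], [-0.0, 0.0, -1.0]]
ft_force: [1.3, 0.7, -0.6]
gripper_width: 86.8
finger_force: 0.0
```

```bash
python3 - <<'E'
from h import *
s=monitor.sense();print(s['clock'],s['tool_pos'],np.round(s['eef_rot'],3).tolist(),np.abs(s['joint_velocities']).max())
imaging.capture('wrist');imaging.capture('wrist')
c=imaging.calibration('wrist');im=imaging.capture('wrist');cv2.imwrite('pics/w2.png',im[:,:,::-1])
import pickle;pickle.dump(c,open('w2.pkl','wb'))
E
```

```text
1.45 [544.82175219 248.29627847 330.98207408] [[-1.0, -0.001, 0.0], [-0.001, 1.0, 0.0], [-0.0, 0.0, -1.0]] 56.72669313707833
```

View pics/w2.png

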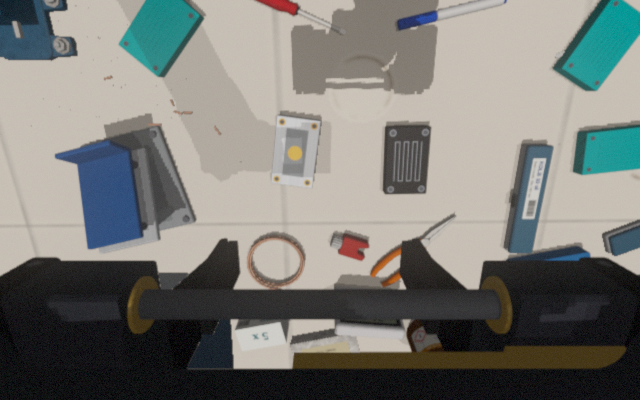

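The wrist view shows the flow plate at (406,160), the end plate at (296,152) with its disc at (295,153), and the bed face at about (112,200). The bed's ledge is at the top (toward the robot) and its uphill edge runs (88,247)-(143,237).

```bash
python3 - <<'E'
from h import *
import pickle
w=pickle.load(open('w2.pkl','rb'));W=cv2.imread('pics/w2.png');h=cv2.cvtColor(W,cv2.COLOR_BGR2HSV).astype(int)
sc=imaging.calibration('scene')
m=h[...,2]<95; m[:120]=0
f=blob(m,(406,160));print('flow',cv2.minAreaRect(onz(w,f[:,0],20)[:,:2].astype(np.float32)),cv2.boundingRect(f))
# brass
b=(h[...,1]>90)&(abs(h[...,0]-20)<12);b[:,:265]=0;b[:,330:]=0;b[:105]=0;b[195:]=0
n,l,st,ce=cv2.connectedComponentsWithStats(b.astype(np.uint8))
P=onz(w,ce[1:],20)
for i in range(n-1):
    if st[i+1,4]>4: print('brass',st[i+1,4],ce[i+1].round(1),P[i].round(1))
bl=(h[...,1]>110)&(abs(h[...,0]-110)<14);bl[255:]=0
be=blob(bl,(112,200));ap=cv2.approxPolyDP(be,4,True)[:,0];print('bedpoly',ap.tolist(),h[200,110],h[155,90])
S=cv2.imread('pics/scene0.png');hs=cv2.cvtColor(S,cv2.COLOR_BGR2HSV).astype(int)
X=tri(w,[(143,237),(88,247)],sc,[(407,256),(428,277)]);print('uphill corners',X.round(1))
a=W[120:260,40:200];b2=S[240:340,340:450]
cv2.imwrite('pics/c1.png',np.hstack([cv2.resize(a,(460,402),interpolation=2),cv2.resize(b2,(330,402),interpolation=2)]))
E
```

```text
flow ((556.9661254882812, 361.2967224121094), (96.52696228027344, 60.87137985229492), 0.6172987222671509) (383, 125, 47, 69)
brass 14 [281.4 121.6] [502.8 189.8  20. ]
brass 15 [313.6 125.9] [509.  233.3  20. ]
brass 155 [294.6 152.6] [545.3 206.2  20. ]
brass 5 [277.8 178.8] [582.6 180.9  20. ]
bedpoly [[108, 141], [56, 155], [78, 163], [90, 248], [140, 236], [128, 152]] [108 156 126] [111 123 108]
uphill corners [[634.4  19.3  99.9]
 [645.4 -48.6 105.7]]
```

View pics/c1.png

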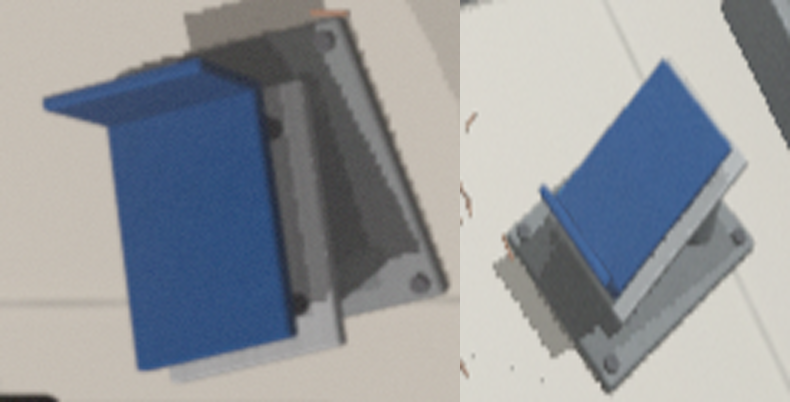

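The crop shows the bed's four face corners clearly in the wrist view, at about (88.7,248.7), (141.9,235.8), (130,152.5) and (77.6,162.4). In the scene view the uphill corners are at (407.7,254.9) and (431,276.8).

```bash
python3 - <<'E'
from h import *
import pickle
w=pickle.load(open('w2.pkl','rb'));sc=imaging.calibration('scene');sd=imaging.calibration('side')
q=[(141.9,235.8),(88.7,248.7),(77.6,162.4),(130,152.5)]
X=tri(w,q[:2],sc,[(407.7,254.9),(431,276.8)]);print(X.round(1))
psi=9.
for k in range(3):
    cx=Ro.from_euler('ZY',[psi,-25],degrees=True).as_matrix()
    c0=np.array([590,-20,82.])
    n=cx[:,2]; 
    for it in range(5):
        P=onplane(w,q,c0,n); 
        e=(P[0]+P[1])/2; c0=e-cx[:,0]*55; c0=c0+n*(82-c0[2])/n[2]
    L=((P-c0)@cx)
    up=P[:2].mean(0)-P[2:].mean(0)
    a1=np.degrees(np.arctan2(*(P[0]-P[3])[[1,0]]));a2=np.degrees(np.arctan2(*(P[1]-P[2])[[1,0]]));d=P[0]-P[1];a3=np.degrees(np.arctan2(-d[0],d[1]))
    print(psi,c0.round(1),L.round(1).tolist(),a1,a2,a3); psi=(a1+a2+a3)/3
e=onplane(sc,[(407.7,254.9),(431,276.8)],c0,n);print('scene check',((e-c0)@cx).round(1))
# end plate
r=np.array([[502.8,189.8],[509,233.3],[582.6,180.9]])
print('end yaw',np.degrees(np.arctan2(*(r[2]-r[0])[::-1])),np.degrees(np.arctan2(-(r[1]-r[0])[0],(r[1]-r[0])[1])),'ctr',(r[1]+r[2])/2)
W=cv2.imread('pics/w2.png');h=cv2.cvtColor(W,cv2.COLOR_BGR2HSV).astype(int);print(h[150,262:335,2],h[105:200,296,2])
plan([557+0,361,60],Rdown(.6),10)
E
```

```text
[[633.7  19.3 102.8]
 [650.5 -50.3 103.8]]
9.0 [591.  -21.6  82. ] [[52.2, 34.9, 0.0], [57.8, -34.9, 0.0], [-55.0, -42.8, 0.0], [-56.1, 28.3, 0.0]] 12.89277866319404 13.38285877873166 13.104328523632683
13.126655321852795 [591.7 -25.2  82. ] [[54.7, 35.8, 0.0], [55.3, -35.8, 0.0], [-58.1, -36.4, 0.0], [-53.6, 36.2, 0.0]] 12.92907784519476 13.442033615327604 13.595140053960078
13.322083838160815 [591.8 -25.4  82. ] [[54.8, 35.9, 0.0], [55.2, -35.9, 0.0], [-58.3, -36.1, 0.0], [-53.5, 36.5, 0.0]] 12.928800007591613 13.44229703592199 13.618402650795193
scene check [[ 55.6  32.7   0. ]
 [ 56.6 -38.5   0. ]]
end yaw -6.363831868146934 -8.111661485943973 ctr [545.8 207.1]
[177 178 178 176 177 177 178 179 178 177 175 170 173 180 181 182 184 182
 178 179 180 184 177 151 148 160 186 204 207 207 207 207 207 207 206 207
 206 205 201 178 138 130 128 140 163 179 183 182 184 183 184 181 183 180
 160 140 174 179 180 176 178 178 178 181 178 177 178 178 186 195 199 199
 198] [198 196 200 199 198 196 183 168 151 135 133 116 128 176 198 202 203 204
 202 203 205 198 187 175 151 131 126 128 129 128 128 128 133 142 148 148
 146 146 147 146 157 188 203 207 208 206 206 207 206 207 207 207 207 206
 197 172 149 147 142 135 132 132 131 131 135 131 130 133 140 147 151 175
 194 201 200 202 200 200 200 199 197 194 196 201 199 199 201 198 199 200
 200 198 199 200 200]
row x10 t [-0.00107  0.01153  0.02706] w [-0.0014  0.0014 -0.02  ]
```

Request:
apply_moves(commands=[{"tx":-0.001,"ty":0.0115,"tz":0.027,"wx":0,"wy":0,"wz":-0.02,"fingers":0},{"tx":-0.001,"ty":0.0115,"tz":0.027,"wx":0,"wy":0,"wz":-0.02,"fingers":0},{"tx":-0.001,"ty":0.0115,"tz":0.027,"wx":0,"wy":0,"wz":-0.02,"fingers":0},{"tx":-0.001,"ty":0.0115,"tz":0.027,"wx":0,"wy":0,"wz":-0.02,"fingers":0},{"tx":-0.001,"ty":0.0115,"tz":0.027,"wx":0,"wy":0,"wz":-0.02,"fingers":0},{"tx":-0.001,"ty":0.0115,"tz":0.027,"wx":0,"wy":0,"wz":-0.02,"fingers":0},{"tx":-0.001,"ty":0.0115,"tz":0.027,"wx":0,"wy":0,"wz":-0.02,"fingers":0},{"tx":-0.001,"ty":0.0115,"tz":0.027,"wx":0,"wy":0,"wz":-0.02,"fingers":0},{"tx":-0.001,"ty":0.0115,"tz":0.027,"wx":0,"wy":0,"wz":-0.02,"fingers":0},{"tx":-0.001,"ty":0.0115,"tz":0.027,"wx":0,"wy":0,"wz":-0.02,"fingers":0}])

```text
clock: 2.85
tool_pos: [551.2, 366.5, 59.4]
eef_rot: [[-1.0, -0.02, -0.001], [-0.02, 1.0, 0.001], [0.001, 0.001, -1.0]]
ft_force: [0.3, -0.7, 0.5]
gripper_width: 86.9
finger_force: 0.0
```

```bash
python3 - <<'E'
from h import *
s=monitor.sense();print(s['tool_pos'],np.abs(s['joint_velocities']).max())
imaging.capture('wrist');imaging.capture('wrist')
c=imaging.calibration('wrist');im=imaging.capture('wrist');cv2.imwrite('pics/w3.png',im[:,:,::-1])
import pickle;pickle.dump(c,open('w3.pkl','wb'))
s=monitor.sense();print(s['tool_pos'])
plan([557,361,15],Rdown(.6),6)
h=cv2.cvtColor(im,cv2.COLOR_RGB2HSV).astype(int)
f=blob((h[...,2]<95)*(np.arange(400)<235)[:,None],(320,200));print(cv2.boundingRect(f));P=onz(c,f[:,0],20);print(P.min(0),P.max(0))
E
```

```text
[551.15992367 366.45518712  59.36520047] 18.975481764191453
[550.14225681 365.61630157  58.71586795]
row x6 t [-0.00115 -0.00078  0.00728] w [-0.003  -0.0077  0.0189]
(265, 169, 103, 66)
[506.79432706 332.77793458  20.        ] [548.01377576 392.83101014  20.        ]
```

View pics/w3.png

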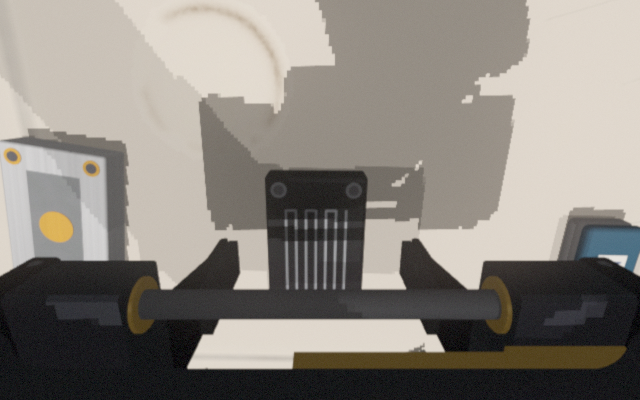

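The plate sits between the fingers: its near bottom edge is at row 169, its near top edge at about row 178, and it spans columns 265-368.

```bash
python3 - <<'E'
from h import *
import pickle
c=pickle.load(open('w3.pkl','rb'));im=cv2.imread('pics/w3.png')
print(im[160:190,316,0]);
print(im[200,255:275,0],im[200,360:375,0],im[230,255:275,0],im[230,360:375,0])
print(onz(c,[(316,169.5)],0),onz(c,[(265.5,200),(366.5,200),(266,230),(366,230)],20))
s=monitor.sense();print(s['tool_pos'],np.abs(s['joint_velocities']).max())
E
```

```text
[132 134 133 129 131 134 131 121 110  96  70  40  37  32  34  37  33  31
  40  39  43  44  39  36  30  36  35  31  35  29]
[105 103 102 102 100 102 101 103 100 101  87  45  38  34  38  39  30  33
  31  32] [ 34  34  40  39  31  45  70 103 107 105 106 110 105 106 109] [170 172 171 174 174 174 175 174 176 173 175 158  81  44  42  40  39  36
  39  41] [ 50  49  41  47 105 164 179 180 183 181 180 182 183 182 181]
[[511.37186838 362.50460362   0.        ]] [[526.19070409 333.04170589  20.        ]
 [524.83490429 392.96844755  20.        ]
 [545.39633656 332.84264782  20.        ]
 [543.99609305 393.88468992  20.        ]]
[550.14225681 365.61630157  58.71586795] 2.1774256036278654
```

Request:
apply_moves(commands=[{"tx":-0.0013,"ty":-0.0005,"tz":0.0073,"wx":0,"wy":0,"wz":0,"fingers":0},{"tx":-0.0013,"ty":-0.0005,"tz":0.0073,"wx":0,"wy":0,"wz":0,"fingers":0},{"tx":-0.0013,"ty":-0.0006,"tz":0.0073,"wx":0,"wy":0,"wz":0,"fingers":0},{"tx":-0.0013,"ty":-0.0005,"tz":0.0073,"wx":0,"wy":0,"wz":0,"fingers":0},{"tx":-0.0013,"ty":-0.0006,"tz":0.0073,"wx":0,"wy":0,"wz":0,"fingers":0},{"tx":-0.0013,"ty":-0.0006,"tz":0.0073,"wx":0,"wy":0,"wz":0,"fingers":0},{"tx":0,"ty":0,"tz":0,"wx":0,"wy":0,"wz":0,"fingers":0},{"tx":0,"ty":0,"tz":0,"wx":0,"wy":0,"wz":0,"fingers":0},{"tx":0,"ty":0,"tz":0,"wx":0,"wy":0,"wz":0,"fingers":0},{"tx":0,"ty":0,"tz":0,"wx":0,"wy":0,"wz":0,"fingers":0}])

```text
clock: 4.25
tool_pos: [560.9, 361.6, 17.1]
eef_rot: [[-1.0, -0.018, 0.0], [-0.018, 1.0, 0.0], [-0.0, 0.0, -1.0]]
ft_force: [1.1, 0.5, 0.2]
gripper_width: 87.1
finger_force: 0.0
```

Request:
apply_moves(commands=[{"tx":0.0012,"ty":0.0005,"tz":0.001,"wx":0,"wy":0,"wz":0,"fingers":0},{"tx":0.0012,"ty":0.0005,"tz":0.001,"wx":0,"wy":0,"wz":0,"fingers":0},{"tx":0,"ty":0,"tz":0,"wx":0,"wy":0,"wz":0,"fingers":0},{"tx":0,"ty":0,"tz":0,"wx":0,"wy":0,"wz":0,"fingers":0.2},{"tx":0,"ty":0,"tz":0,"wx":0,"wy":0,"wz":0,"fingers":0.3},{"tx":0,"ty":0,"tz":0,"wx":0,"wy":0,"wz":0,"fingers":0.5},{"tx":0,"ty":0,"tz":0,"wx":0,"wy":0,"wz":0,"fingers":1},{"tx":0,"ty":0,"tz":0,"wx":0,"wy":0,"wz":0,"fingers":1},{"tx":0,"ty":0,"tz":0,"wx":0,"wy":0,"wz":0,"fingers":1},{"tx":0,"ty":0,"tz":0,"wx":0,"wy":0,"wz":0,"fingers":1}], squeeze=15)

```text
clock: 5.5
tool_pos: [558.4, 362.5, 14.9]
eef_rot: [[-1.0, -0.018, 0.0], [-0.018, 1.0, 0.0], [-0.0, 0.0, -1.0]]
ft_force: [0.8, 0.4, -0.6]
gripper_width: 59.6
finger_force: 15.0
```

```bash
cat >> h.py <<'E'
BY=13.3;BC=np.array([591.8,-25.3,82.])
BR=Ro.from_euler('ZY',[BY,-25],degrees=True).as_matrix()
RT=BR@np.diag([-1,1,-1.])
def local(s=None):
    s=s or monitor.sense();p=(np.array(s['tool_pos'])-BC)@BR
    e=Ro.from_matrix(RT.T@np.array(s['eef_rot'])).as_rotvec(degrees=True)
    print('clk %.2f'%s['clock'],'bedframe',p.round(1),'roterr(deg,tool)',e.round(2),'F',(np.array(s['ft_force'])@BR).round(1),'w %.1f'%s['gripper_width'],'v %.1f'%np.abs(s['joint_velocities']).max()); return p
E
python3 - <<'E'
from h import *
s=monitor.sense();print(s['tool_pos'],np.abs(s['joint_velocities']).max(),s['gripper_width'],s['finger_force'])
s['tool_pos']=np.array(s['tool_pos'])+[0,0,130]
plan(BC+BR@[0,0,75],RT,20,s)
E
```

```text
[558.3704062  362.52715668  14.85064287] 0.06729249919146821 59.613660458730344 15.000050067901611
row x20 t [ 0.00211 -0.01966 -0.00087] w [-0.0267 -0.2489 -0.121 ]
```

Request:
apply_moves(commands=[{"tx":0,"ty":0,"tz":-0.01,"wx":0,"wy":0,"wz":0,"fingers":1},{"tx":0,"ty":0,"tz":-0.02,"wx":0,"wy":0,"wz":0,"fingers":1},{"tx":0,"ty":0,"tz":-0.03,"wx":0,"wy":0,"wz":0,"fingers":1},{"tx":0,"ty":0,"tz":-0.03,"wx":0,"wy":0,"wz":0,"fingers":1},{"tx":0,"ty":0,"tz":-0.02,"wx":0,"wy":0,"wz":0,"fingers":1},{"tx":0,"ty":0,"tz":-0.02,"wx":0,"wy":0,"wz":0,"fingers":1},{"tx":0.0021,"ty":-0.0197,"tz":-0.0009,"wx":-0.027,"wy":-0.25,"wz":-0.121,"fingers":1},{"tx":0.0021,"ty":-0.0197,"tz":-0.0009,"wx":-0.027,"wy":-0.25,"wz":-0.121,"fingers":1},{"tx":0.0021,"ty":-0.0197,"tz":-0.0009,"wx":-0.027,"wy":-0.25,"wz":-0.121,"fingers":1},{"tx":0.0021,"ty":-0.0197,"tz":-0.0009,"wx":-0.027,"wy":-0.25,"wz":-0.121,"fingers":1}])

```text
clock: 6.75
tool_pos: [552.1, 282.5, 148.0]
eef_rot: [[-0.994, -0.06, 0.087], [-0.06, 0.998, 0.012], [-0.087, 0.007, -0.996]]
ft_force: [0.0, 1.0, -1.6]
gripper_width: 60.1
finger_force: 15.0
```

Request:
apply_moves(commands=[{"tx":0.0021,"ty":-0.0197,"tz":-0.0009,"wx":-0.027,"wy":-0.25,"wz":-0.121,"fingers":1},{"tx":0.0021,"ty":-0.0197,"tz":-0.0009,"wx":-0.027,"wy":-0.25,"wz":-0.121,"fingers":1},{"tx":0.0021,"ty":-0.0197,"tz":-0.0009,"wx":-0.027,"wy":-0.25,"wz":-0.121,"fingers":1},{"tx":0.0021,"ty":-0.0197,"tz":-0.0009,"wx":-0.027,"wy":-0.25,"wz":-0.121,"fingers":1},{"tx":0.0021,"ty":-0.0197,"tz":-0.0009,"wx":-0.027,"wy":-0.25,"wz":-0.121,"fingers":1},{"tx":0.0021,"ty":-0.0197,"tz":-0.0009,"wx":-0.027,"wy":-0.25,"wz":-0.121,"fingers":1},{"tx":0.0021,"ty":-0.0197,"tz":-0.0009,"wx":-0.027,"wy":-0.25,"wz":-0.121,"fingers":1},{"tx":0.0021,"ty":-0.0197,"tz":-0.0009,"wx":-0.027,"wy":-0.25,"wz":-0.121,"fingers":1},{"tx":0.0021,"ty":-0.0197,"tz":-0.0009,"wx":-0.027,"wy":-0.25,"wz":-0.121,"fingers":1},{"tx":0.0021,"ty":-0.0197,"tz":-0.0009,"wx":-0.027,"wy":-0.25,"wz":-0.121,"fingers":1}])

```text
clock: 8.0
tool_pos: [551.4, 83.9, 150.7]
eef_rot: [[-0.94, -0.168, 0.297], [-0.157, 0.986, 0.06], [-0.303, 0.01, -0.953]]
ft_force: [-0.4, -0.1, -1.2]
gripper_width: 59.7
finger_force: 15.0
```

Request:
apply_moves(commands=[{"tx":0.0021,"ty":-0.0197,"tz":-0.0009,"wx":-0.027,"wy":-0.25,"wz":-0.121,"fingers":1},{"tx":0.0021,"ty":-0.0197,"tz":-0.0009,"wx":-0.027,"wy":-0.25,"wz":-0.121,"fingers":1},{"tx":0.0021,"ty":-0.0197,"tz":-0.0009,"wx":-0.027,"wy":-0.25,"wz":-0.121,"fingers":1},{"tx":0.0021,"ty":-0.0197,"tz":-0.0009,"wx":-0.027,"wy":-0.25,"wz":-0.121,"fingers":1},{"tx":0.0021,"ty":-0.0197,"tz":-0.0009,"wx":-0.027,"wy":-0.25,"wz":-0.121,"fingers":1},{"tx":0.0021,"ty":-0.0197,"tz":-0.0009,"wx":-0.027,"wy":-0.25,"wz":-0.121,"fingers":1},{"tx":0,"ty":0,"tz":0,"wx":0,"wy":0,"wz":0,"fingers":1},{"tx":0,"ty":0,"tz":0,"wx":0,"wy":0,"wz":0,"fingers":1},{"tx":0,"ty":0,"tz":0,"wx":0,"wy":0,"wz":0,"fingers":1},{"tx":0,"ty":0,"tz":0,"wx":0,"wy":0,"wz":0,"fingers":1}])

```text
clock: 9.25
tool_pos: [561.2, -32.7, 150.5]
eef_rot: [[-0.881, -0.231, 0.413], [-0.21, 0.973, 0.098], [-0.424, 0.0, -0.906]]
ft_force: [-0.8, -0.1, -1.0]
gripper_width: 59.8
finger_force: 15.0
```

```bash
python3 - <<'E'
from h import *
local();plan(BC+BR@[0,0,30],RT,5)
import pickle
for n in('wrist','scene','side'):
    c=imaging.calibration(n);im=imaging.capture(n)[:,:,::-1];cv2.imwrite(f'pics/{n}4.png',im);pickle.dump(c,open(f'{n}4.pkl','wb'))
    if n=='wrist':W=im
    elif n=='scene':a=cv2.resize(im[210:330,340:460],(400,400),interpolation=2)
W=cv2.resize(W[100:400,170:470],(400,400),interpolation=2)
cv2.imwrite('pics/c4.png',np.hstack([W,a]))
E
```

```text
clk 9.25 bedframe [ 0.5 -0.1 75.4] roterr(deg,tool) [-0.03 -0.1  -0.07] F [-1.2  0.1 -0.6] w 59.8 v 0.3
row x5 t [1.00e-04 2.00e-05 9.08e-03] w [0.0014 0.0038 0.0029]
```

View pics/c4.png

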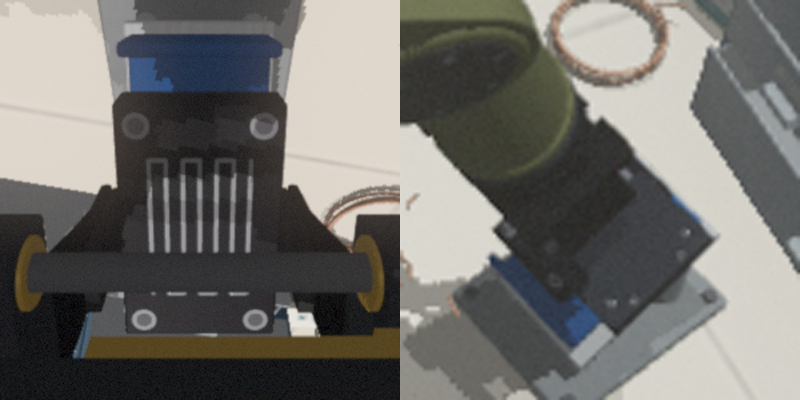

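The flow plate is held square over the bed. In the crop the plate spans columns 113-287, and the ledge, at rows 35-55, spans 117-282. I'll check where the plate's near edge sits relative to the ledge.

```bash
python3 - <<'E'
from h import *
import pickle
c=pickle.load(open('wrist4.pkl','rb'));im=cv2.imread('pics/wrist4.png')
g=im.astype(int);print('col u=320 BGR rows118-182:');print([tuple(x) for x in g[118:182:1,320]])
row=g[176,225:420].sum(1);print(row)
E
```

```text
col u=320 BGR rows118-182:
[(np.int64(110), np.int64(110), np.int64(110)), (np.int64(111), np.int64(110), np.int64(111)), (np.int64(109), np.int64(108), np.int64(109)), (np.int64(107), np.int64(107), np.int64(109)), (np.int64(112), np.int64(110), np.int64(111)), (np.int64(109), np.int64(109), np.int64(109)), (np.int64(106), np.int64(104), np.int64(107)), (np.int64(88), np.int64(81), np.int64(76)), (np.int64(73), np.int64(48), np.int64(40)), (np.int64(70), np.int64(45), np.int64(34)), (np.int64(68), np.int64(44), np.int64(32)), (np.int64(66), np.int64(45), np.int64(29)), (np.int64(68), np.int64(45), np.int64(32)), (np.int64(69), np.int64(45), np.int64(35)), (np.int64(81), np.int64(52), np.int64(41)), (np.int64(77), np.int64(51), np.int64(40)), (np.int64(77), np.int64(52), np.int64(32)), (np.int64(77), np.int64(54), np.int64(34)), (np.int64(82), np.int64(54), np.int64(38)), (np.int64(80), np.int64(55), np.int64(38)), (np.int64(77), np.int64(49), np.int64(37)), (np.int64(74), np.int64(49), np.int64(31)), (np.int64(75), np.int64(48), np.int64(34)), (np.int64(72), np.int64(49), np.int64(2
[... 1856 characters left out ...]
38 637 638 636 641 640 633 593 408 231 191 168 182 170
 176 174 180 179 164 164 162 166 157 171 154 143 160 147 144 137 146 152
 153 136 150 131 140 126 129 128 131 132 129 126 110 116 104 129 122 113
 117 113  94 106 107 115 107 104  90  97  95 103  86  94  91 113  91 106
  79  60  82  98  94  86  71  99  71  95  87  94  85  83 103  94  73 109
  94  75  73  80 112  95  96  96 108 108 108 112 118 117  96 115 102  96
 115 123  99 107 105 131 109 134 124 113 151 134 130 150 139 147 144 145
 140 158 156 149 152 159 160 149 166 157 155 160 162 201 364 548 623 633
 637 634 638 641 637 634 639 639 640 639 635 639 638 637 635 639 641 643
 639 641 641 643 639 642 638 642 639 642 640 639 641 638 640]
```

```bash
python3 - <<'E'
from h import *
import pickle
c=pickle.load(open('wrist4.pkl','rb'))
f=lambda q,z:((onplane(c,q,BC+BR[:,2]*z,BR[:,2])-BC)@BR).round(1).tolist()
print('plate bottom near',f([(320,168.7)],60.2),'sides',f([(255.2,176),(384,176)],60),f([(255.2,176),(384,176)],80))
print('ledge top',f([(320,125.2),(320,132),(320,141)],32),'ledge sides',f([(258,134),(381,134)],32))
print('bed at bottom',f([(320,125.2),(320,132)],0))
local()
E
```

```text
plate bottom near [[-46.0, -0.6, 60.2]] sides [[-42.1, -33.9, 60.0], [-42.2, 32.2, 60.0]] [[-47.0, -29.9, 80.0], [-47.1, 28.2, 80.0]]
ledge top [[-65.2, -0.6, 32.0], [-61.3, -0.6, 32.0], [-56.2, -0.6, 32.0]] ledge sides [[-60.1, -36.3, 32.0], [-60.3, 34.6, 32.0]]
bed at bottom [[-62.3, -0.5, 0.0], [-57.8, -0.5, -0.0]]
clk 9.40 bedframe [ 0.3 -0.6 75.4] roterr(deg,tool) [-0.02 -0.1  -0.03] F [-0.5 -0.1 -1.9] w 60.3 v 0.2
```

Request:
apply_moves(commands=[{"tx":0.0014,"ty":0,"tz":0.008,"wx":0,"wy":0.01,"wz":0,"fingers":1},{"tx":0.0014,"ty":0,"tz":0.01,"wx":0,"wy":0.01,"wz":0,"fingers":1},{"tx":0,"ty":0,"tz":0.01,"wx":0,"wy":0,"wz":0,"fingers":1},{"tx":0,"ty":0,"tz":0.01,"wx":0,"wy":0,"wz":0,"fingers":1},{"tx":0,"ty":0,"tz":0.006,"wx":0,"wy":0,"wz":0,"fingers":1},{"tx":0,"ty":0,"tz":0.004,"wx":0,"wy":0,"wz":0,"fingers":1},{"tx":0,"ty":0,"tz":0.004,"wx":0,"wy":0,"wz":0,"fingers":1},{"tx":0,"ty":0,"tz":0,"wx":0,"wy":0,"wz":0,"fingers":1},{"tx":0,"ty":0,"tz":0,"wx":0,"wy":0,"wz":0,"fingers":1},{"tx":0,"ty":0,"tz":0,"wx":0,"wy":0,"wz":0,"fingers":1}])

```text
clock: 10.65
tool_pos: [580.2, -29.0, 102.5]
eef_rot: [[-0.882, -0.23, 0.412], [-0.208, 0.973, 0.098], [-0.423, 0.0, -0.906]]
ft_force: [-0.7, 0.6, -1.5]
gripper_width: 59.6
finger_force: 15.0
```

```bash
python3 - <<'E'
from h import *
local()
E
```

```text
clk 10.65 bedframe [-2.3 -0.9 23.7] roterr(deg,tool) [-0.01 -0.03  0.  ] F [-1.2  0.8 -1.2] w 59.6 v 0.1
```

Request:
apply_moves(commands=[{"tx":0,"ty":0.0005,"tz":0.0015,"wx":0,"wy":0,"wz":0,"fingers":1},{"tx":0,"ty":0,"tz":0.0015,"wx":0,"wy":0,"wz":0,"fingers":1},{"tx":0,"ty":0,"tz":0.001,"wx":0,"wy":0,"wz":0,"fingers":1},{"tx":0,"ty":0,"tz":0.001,"wx":0,"wy":0,"wz":0,"fingers":1},{"tx":0,"ty":0,"tz":0.001,"wx":0,"wy":0,"wz":0,"fingers":1},{"tx":0,"ty":0,"tz":0.001,"wx":0,"wy":0,"wz":0,"fingers":1},{"tx":0,"ty":0,"tz":0.001,"wx":0,"wy":0,"wz":0,"fingers":1},{"tx":0,"ty":0,"tz":0,"wx":0,"wy":0,"wz":0,"fingers":1},{"tx":0,"ty":0,"tz":0,"wx":0,"wy":0,"wz":0,"fingers":1},{"tx":0,"ty":0,"tz":0,"wx":0,"wy":0,"wz":0,"fingers":1}])

```text
clock: 11.9
tool_pos: [583.3, -27.7, 95.0]
eef_rot: [[-0.882, -0.23, 0.411], [-0.208, 0.973, 0.097], [-0.423, 0.0, -0.906]]
ft_force: [-1.8, -0.2, -0.9]
gripper_width: 59.9
finger_force: 15.0
```

```bash
python3 - <<'E'
from h import *
import time
local();imaging.capture('wrist');local()
E
```

```text
clk 11.90 bedframe [-2.5 -0.4 15.5] roterr(deg,tool) [-0.01 -0.    0.  ] F [-2.   0.2 -0.1] w 59.9 v 0.1
clk 11.95 bedframe [-2.6 -0.4 15.5] roterr(deg,tool) [-0.01 -0.    0.  ] F [-1.1  0.3  0.3] w 59.8 v 0.1
```

Request:
apply_moves(commands=[{"tx":0,"ty":0,"tz":0.0005,"wx":0,"wy":0,"wz":0,"fingers":1},{"tx":0,"ty":0,"tz":0.0005,"wx":0,"wy":0,"wz":0,"fingers":1},{"tx":0,"ty":0,"tz":0.0005,"wx":0,"wy":0,"wz":0,"fingers":1},{"tx":0,"ty":0,"tz":0,"wx":0,"wy":0,"wz":0,"fingers":1},{"tx":0,"ty":0,"tz":0,"wx":0,"wy":0,"wz":0,"fingers":1},{"tx":0,"ty":0,"tz":0,"wx":0,"wy":0,"wz":0,"fingers":1},{"tx":0,"ty":0,"tz":0,"wx":0,"wy":0,"wz":0,"fingers":1},{"tx":0,"ty":0,"tz":0,"wx":0,"wy":0,"wz":0,"fingers":1},{"tx":0,"ty":0,"tz":0,"wx":0,"wy":0,"wz":0,"fingers":1},{"tx":0,"ty":0,"tz":0,"wx":0,"wy":0,"wz":0,"fingers":1}])

```text
clock: 13.2
tool_pos: [583.9, -27.6, 93.6]
eef_rot: [[-0.882, -0.23, 0.411], [-0.208, 0.973, 0.097], [-0.423, 0.0, -0.906]]
ft_force: [-1.7, 0.1, 0.6]
gripper_width: 59.9
finger_force: 15.0
```

```bash
python3 - <<'E'
from h import *
for i in range(4): local();imaging.capture('scene')
c=imaging.calibration('wrist');im=imaging.capture('wrist')
import pickle;pickle.dump(c,open('wrist5.pkl','wb'));cv2.imwrite('pics/wrist5.png',im[:,:,::-1])
g=im.astype(int);print(g[112:184:2,320].tolist())
E
```

```text
clk 13.20 bedframe [-2.5 -0.4 14. ] roterr(deg,tool) [-0.01 -0.01  0.  ] F [-1.3  0.5  1.2] w 59.9 v 0.1
clk 13.25 bedframe [-2.5 -0.4 14. ] roterr(deg,tool) [-0.01 -0.01  0.  ] F [-1.8  0.2  1.3] w 60.1 v 0.1
clk 13.30 bedframe [-2.6 -0.4 14. ] roterr(deg,tool) [-0.01 -0.    0.  ] F [-1.4  0.4  1.9] w 60.0 v 0.1
clk 13.35 bedframe [-2.5 -0.4 14. ] roterr(deg,tool) [-0.01 -0.   -0.  ] F [-2.1  0.2  2. ] w 59.8 v 0.1
[[65, 67, 66], [65, 70, 69], [70, 71, 70], [67, 68, 68], [65, 66, 63], [65, 67, 66], [69, 69, 69], [68, 69, 74], [89, 93, 92], [103, 105, 103], [105, 105, 104], [108, 108, 108], [109, 108, 111], [108, 108, 107], [106, 105, 105], [53, 61, 78], [28, 40, 67], [25, 46, 67], [31, 45, 68], [26, 45, 67], [21, 42, 66], [30, 43, 68], [32, 48, 74], [28, 48, 78], [31, 50, 79], [19, 45, 73], [30, 52, 77], [29, 48, 74], [24, 43, 72], [26, 38, 54], [30, 24, 31], [24, 18, 22], [21, 17, 19], [25, 24, 25], [25, 28, 28], [22, 19, 20]]
```

Request:
apply_moves(commands=[{"tx":0,"ty":0,"tz":-0.0007,"wx":0,"wy":0,"wz":0,"fingers":1},{"tx":0,"ty":0,"tz":0,"wx":0,"wy":0,"wz":0,"fingers":1},{"tx":0,"ty":0,"tz":0,"wx":0,"wy":0,"wz":0,"fingers":0.28},{"tx":0,"ty":0,"tz":0,"wx":0,"wy":0,"wz":0,"fingers":0.2},{"tx":0,"ty":0,"tz":0,"wx":0,"wy":0,"wz":0,"fingers":0.1},{"tx":0,"ty":0,"tz":-0.005,"wx":0,"wy":0,"wz":0,"fingers":0},{"tx":0,"ty":0,"tz":-0.015,"wx":0,"wy":0,"wz":0,"fingers":0},{"tx":0,"ty":0,"tz":-0.015,"wx":0,"wy":0,"wz":0,"fingers":0},{"tx":0,"ty":0,"tz":0,"wx":0,"wy":0,"wz":0,"fingers":0},{"tx":0,"ty":0,"tz":0,"wx":0,"wy":0,"wz":0,"fingers":0}])

```text
clock: 14.7
tool_pos: [569.2, -30.9, 125.8]
eef_rot: [[-0.882, -0.23, 0.411], [-0.208, 0.973, 0.098], [-0.423, 0.0, -0.906]]
ft_force: [-0.2, -0.5, -0.5]
gripper_width: 86.6
finger_force: 0.0
```

```bash
python3 - <<'E'
from h import *
import pickle
local();imaging.capture('wrist')
for n in('wrist','scene'):
    c=imaging.calibration(n);im=imaging.capture(n)[:,:,::-1];cv2.imwrite(f'pics/{n}6.png',im);pickle.dump(c,open(f'{n}6.pkl','wb'))
    if n=='wrist':W=im
    elif n=='scene':a=cv2.resize(im[230:330,350:450],(400,400),interpolation=2)
local()
W=cv2.resize(W[100:350,195:445],(400,400),interpolation=2)
cv2.imwrite('pics/c6.png',np.hstack([W,a]))
E
```

```text
clk 14.70 bedframe [-2.7 -0.3 49.5] roterr(deg,tool) [-0.02 -0.    0.  ] F [-0.5 -0.4 -0.3] w 86.6 v 0.6
clk 14.85 bedframe [-3.  -0.2 49.2] roterr(deg,tool) [-0.01  0.06 -0.01] F [ 0.2 -0.3 -0. ] w 86.9 v 0.2
```

View pics/c6.png

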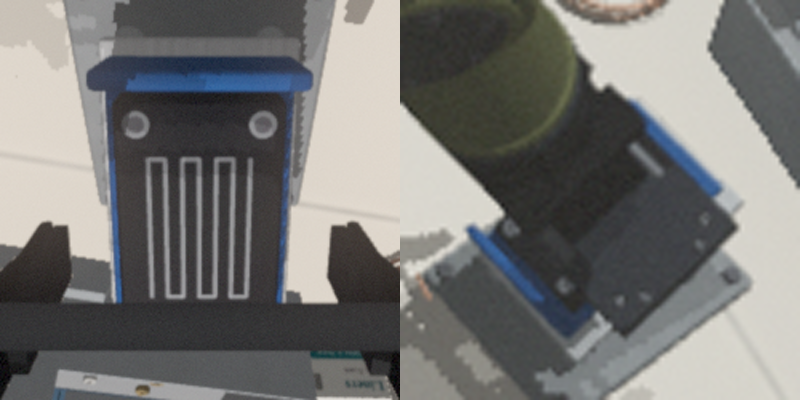

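The flow plate lies squarely on the bed: in the wrist crop its screws are at (135,125) and (263,125), and a thin blue margin shows on both sides. I'll work out how well it is centred.

```bash
python3 - <<'E'
from h import *
import pickle
c=pickle.load(open('wrist6.pkl','rb'));c4=pickle.load(open('wrist4.pkl','rb'));s=pickle.load(open('scene6.pkl','rb'))
f=lambda c,q,z:((onplane(c,q,BC+BR[:,2]*z,BR[:,2])-BC)@BR)[:,:2].round(1).tolist()
u=lambda x,y:(195+x/1.6,100+y/1.6)
print('screws held',f(c4,[(271.25,193.75),(368,193.75),(170+145*.75,340),(170+255*.75,340)],80.2),'now',f(c,[u(135,125),u(263,125)],19))
print('ledge rows',f(c,[u(200,58),u(200,75),u(200,92)],32),'ledge sides',f(c,[u(88,80),u(312,80)],32))
v=lambda x,y:(350+(x-400)/4,230+y/4)
print('scene: uphill blue edge',f(s,[v(640,100),v(725,193)],-1),'plate uphill top edge',f(s,[v(737,225)],19),'lower +x? corner',f(s,[v(625,332)],19),'ledge',f(s,[v(470,230),v(585,335)],32))
W=cv2.imread('pics/wrist6.png').astype(int)
for r in(185,215,240):print(r,[(x,W[r,x].tolist()) for x in list(range(258,278,1))+list(range(366,384,1)) if 1][::1] if 0 else '')
for r in(200,235):
  d=W[r,:,0]-W[r,:,2]; print(r,''.join('B' if x>25 else '.' for x in d[250:390]))
E
```

```text
screws held [[-38.7, -23.0], [-38.7, 21.4], [42.7, -22.4], [42.6, 21.5]] now [[-40.7, -23.4], [-40.7, 21.4]]
ledge rows [[-65.5, -0.7], [-60.2, -0.7], [-54.7, -0.7]] ledge sides [[-58.5, -36.2], [-58.6, 34.8]]
scene: uphill blue edge [[59.0, 29.2], [54.8, -40.9]] plate uphill top edge [[45.4, -62.9]] lower +x? corner [[-35.5, -62.5]] ledge [[-58.4, 31.0], [-51.6, -52.8]]
185 
215 
240 
200 .............BBBB..........................................................................................................BB...............
235 ...............BBBB......................................................................................................BBB................
```

Request:
apply_moves(commands=[{"tx":-0.0015,"ty":-0.0005,"tz":0,"wx":0,"wy":0,"wz":0,"fingers":1},{"tx":-0.0015,"ty":0,"tz":0,"wx":0,"wy":0,"wz":0,"fingers":1},{"tx":0,"ty":0,"tz":0,"wx":0,"wy":0,"wz":0,"fingers":1},{"tx":0,"ty":0,"tz":0,"wx":0,"wy":0,"wz":0,"fingers":1},{"tx":0,"ty":0,"tz":0,"wx":0,"wy":0,"wz":0,"fingers":1},{"tx":0,"ty":0,"tz":0.004,"wx":0,"wy":0,"wz":0,"fingers":1},{"tx":0,"ty":0,"tz":0.005,"wx":0,"wy":0,"wz":0,"fingers":1},{"tx":0,"ty":0,"tz":0.004,"wx":0,"wy":0,"wz":0,"fingers":1},{"tx":0,"ty":0,"tz":0,"wx":0,"wy":0,"wz":0,"fingers":1},{"tx":0,"ty":0,"tz":0,"wx":0,"wy":0,"wz":0,"fingers":1}])

```text
clock: 16.1
tool_pos: [577.3, -29.7, 115.4]
eef_rot: [[-0.882, -0.23, 0.411], [-0.208, 0.973, 0.097], [-0.423, 0.0, -0.906]]
ft_force: [1.1, -0.1, -0.2]
gripper_width: 1.7
finger_force: 0.0
```

```bash
python3 - <<'E'
from h import *
for i in range(3): local();imaging.capture('side')
E
```

```text
clk 16.10 bedframe [ 0.4 -0.9 36.6] roterr(deg,tool) [-0.    0.01  0.  ] F [ 0.8 -0.3 -0.7] w 1.7 v 0.3
clk 16.15 bedframe [ 0.6 -0.9 36.7] roterr(deg,tool) [-0.01 -0.01  0.  ] F [-0.4 -0.3  0.9] w 0.9 v 0.2
clk 16.20 bedframe [ 0.6 -0.9 36.8] roterr(deg,tool) [-0.01 -0.02 -0.  ] F [0.1 0.2 0.2] w 0.9 v 0.1
```

Descending slowly to about z = 26, then checking.

Request:
apply_moves(commands=[{"tx":0,"ty":0,"tz":0.002,"wx":0,"wy":0,"wz":0,"fingers":1},{"tx":0,"ty":0,"tz":0.0015,"wx":0,"wy":0,"wz":0,"fingers":1},{"tx":0,"ty":0,"tz":0.0015,"wx":0,"wy":0,"wz":0,"fingers":1},{"tx":0,"ty":0,"tz":0.001,"wx":0,"wy":0,"wz":0,"fingers":1},{"tx":0,"ty":0,"tz":0.001,"wx":0,"wy":0,"wz":0,"fingers":1},{"tx":0,"ty":0,"tz":0.001,"wx":0,"wy":0,"wz":0,"fingers":1},{"tx":0,"ty":0,"tz":0.001,"wx":0,"wy":0,"wz":0,"fingers":1},{"tx":0,"ty":0,"tz":0.001,"wx":0,"wy":0,"wz":0,"fingers":1},{"tx":0,"ty":0,"tz":0,"wx":0,"wy":0,"wz":0,"fingers":1},{"tx":0,"ty":0,"tz":0,"wx":0,"wy":0,"wz":0,"fingers":1}])

```text
clock: 17.5
tool_pos: [581.4, -28.6, 106.4]
eef_rot: [[-0.882, -0.23, 0.411], [-0.209, 0.973, 0.097], [-0.423, 0.0, -0.906]]
ft_force: [-3.0, -0.3, 3.7]
gripper_width: 0.3
finger_force: 2.4
```

```bash
python3 - <<'E'
from h import *
for i in range(5): local();imaging.capture('side')
E
```

```text
clk 17.50 bedframe [ 0.5 -0.9 26.7] roterr(deg,tool) [-0.01 -0.   -0.  ] F [-1.2  0.4  4.6] w 0.3 v 0.2
clk 17.55 bedframe [ 0.5 -0.9 26.8] roterr(deg,tool) [-0.02 -0.01  0.  ] F [-0.8  0.7  5.1] w 0.5 v 0.1
clk 17.60 bedframe [ 0.5 -0.9 26.7] roterr(deg,tool) [-0.01 -0.   -0.  ] F [-1.5  0.7  4.9] w 0.6 v 0.2
clk 17.65 bedframe [ 0.5 -0.9 26.7] roterr(deg,tool) [-0.01 -0.01 -0.  ] F [-1.7 -0.3  5.2] w 0.8 v 0.1
clk 17.70 bedframe [ 0.5 -0.9 26.7] roterr(deg,tool) [-0.01 -0.   -0.  ] F [-0.   0.   5.5] w 0.4 v 0.0
```

Request:
apply_moves(commands=[{"tx":0,"ty":0,"tz":0.0005,"wx":0,"wy":0,"wz":0,"fingers":1},{"tx":0,"ty":0,"tz":0.0005,"wx":0,"wy":0,"wz":0,"fingers":1},{"tx":0,"ty":0,"tz":0.0005,"wx":0,"wy":0,"wz":0,"fingers":1},{"tx":0,"ty":0,"tz":0,"wx":0,"wy":0,"wz":0,"fingers":1},{"tx":0,"ty":0,"tz":0,"wx":0,"wy":0,"wz":0,"fingers":1},{"tx":0,"ty":0,"tz":0,"wx":0,"wy":0,"wz":0,"fingers":1},{"tx":0,"ty":0,"tz":0,"wx":0,"wy":0,"wz":0,"fingers":1},{"tx":0,"ty":0,"tz":0,"wx":0,"wy":0,"wz":0,"fingers":1},{"tx":0,"ty":0,"tz":0,"wx":0,"wy":0,"wz":0,"fingers":1},{"tx":0,"ty":0,"tz":0,"wx":0,"wy":0,"wz":0,"fingers":1}])

```text
clock: 19.0
tool_pos: [582.1, -28.5, 105.0]
eef_rot: [[-0.882, -0.23, 0.411], [-0.209, 0.973, 0.097], [-0.423, 0.0, -0.906]]
ft_force: [-3.7, -0.4, 4.8]
gripper_width: 0.5
finger_force: 3.0
```

```bash
python3 - <<'E'
from h import *
for i in range(5): local();imaging.capture('side')
E
```

```text
clk 19.00 bedframe [ 0.5 -0.9 25.2] roterr(deg,tool) [-0.01 -0.   -0.  ] F [-1.3  0.5  5.9] w 0.5 v 0.1
clk 19.05 bedframe [ 0.5 -0.9 25.2] roterr(deg,tool) [-0.01 -0.    0.  ] F [-1.6  0.6  5.4] w 0.3 v 0.1
clk 19.10 bedframe [ 0.5 -0.9 25.2] roterr(deg,tool) [-0.01 -0.    0.  ] F [-1.4  0.8  5.8] w 0.4 v 0.1
clk 19.15 bedframe [ 0.5 -0.9 25.2] roterr(deg,tool) [-0.01 -0.01  0.  ] F [-1.5  0.5  5.9] w 0.3 v 0.1
clk 19.20 bedframe [ 0.5 -0.9 25.2] roterr(deg,tool) [-0.01 -0.   -0.  ] F [-0.5  0.4  5.9] w 0.6 v 0.1
```

Request:
apply_moves(commands=[{"tx":0,"ty":0,"tz":0.0005,"wx":0,"wy":0,"wz":0,"fingers":1},{"tx":0,"ty":0,"tz":0,"wx":0,"wy":0,"wz":0,"fingers":1},{"tx":0,"ty":0,"tz":0,"wx":0,"wy":0,"wz":0,"fingers":1},{"tx":0,"ty":0,"tz":-0.002,"wx":0,"wy":0,"wz":0,"fingers":1},{"tx":0,"ty":0,"tz":-0.003,"wx":0,"wy":0,"wz":0,"fingers":1},{"tx":0,"ty":0,"tz":-0.004,"wx":0,"wy":0,"wz":0,"fingers":1},{"tx":0,"ty":0,"tz":-0.01,"wx":0,"wy":0,"wz":0,"fingers":1},{"tx":0,"ty":0,"tz":-0.03,"wx":0,"wy":0,"wz":0,"fingers":0},{"tx":0,"ty":0,"tz":-0.03,"wx":0,"wy":0,"wz":0,"fingers":0},{"tx":0,"ty":0,"tz":0,"wx":0,"wy":0,"wz":0,"fingers":0}])

```text
clock: 20.5
tool_pos: [550.9, -36.6, 179.2]
eef_rot: [[-0.88, -0.23, 0.416], [-0.207, 0.973, 0.098], [-0.428, 0.0, -0.904]]
ft_force: [-0.9, 0.3, 0.2]
gripper_width: 22.6
finger_force: 0.0
```

```bash
python3 - <<'E'
from h import *
import pickle
imaging.capture('wrist');imaging.capture('wrist')
local();c=imaging.calibration('wrist');im=imaging.capture('wrist')[:,:,::-1];cv2.imwrite('pics/wrist7.png',im);pickle.dump(c,open('wrist7.pkl','wb'))
plan([545.5,206.5,150],Rdown(-7.5),14)
E
```

```text
clk 20.60 bedframe [  0.4  -0.8 103.8] roterr(deg,tool) [-0.03 -0.04  0.01] F [-0.1 -0.1 -0.4] w 30.5 v 1.6
row x14 t [-0.00034  0.01735  0.00221] w [0.0651 0.3524 0.2924]
```

Request:
apply_moves(commands=[{"tx":-0.0003,"ty":0.0173,"tz":0.0022,"wx":0.065,"wy":0.352,"wz":0.292,"fingers":0},{"tx":-0.0003,"ty":0.0173,"tz":0.0022,"wx":0.065,"wy":0.352,"wz":0.292,"fingers":0},{"tx":-0.0003,"ty":0.0173,"tz":0.0022,"wx":0.065,"wy":0.352,"wz":0.292,"fingers":0},{"tx":-0.0003,"ty":0.0173,"tz":0.0022,"wx":0.065,"wy":0.352,"wz":0.292,"fingers":0},{"tx":-0.0003,"ty":0.0173,"tz":0.0022,"wx":0.065,"wy":0.352,"wz":0.292,"fingers":0},{"tx":-0.0003,"ty":0.0173,"tz":0.0022,"wx":0.065,"wy":0.352,"wz":0.292,"fingers":0},{"tx":-0.0003,"ty":0.0173,"tz":0.0022,"wx":0.065,"wy":0.352,"wz":0.292,"fingers":0},{"tx":-0.0003,"ty":0.0173,"tz":0.0022,"wx":0.065,"wy":0.352,"wz":0.292,"fingers":0},{"tx":-0.0003,"ty":0.0173,"tz":0.0022,"wx":0.065,"wy":0.352,"wz":0.292,"fingers":0},{"tx":-0.0003,"ty":0.0173,"tz":0.0022,"wx":0.065,"wy":0.352,"wz":0.292,"fingers":0}])

```text
clock: 21.9
tool_pos: [538.4, 137.2, 156.7]
eef_rot: [[-0.992, 0.028, 0.122], [0.03, 0.999, 0.011], [-0.121, 0.015, -0.992]]
ft_force: [-0.1, -1.3, -0.2]
gripper_width: 86.8
finger_force: 0.0
```

Request:
apply_moves(commands=[{"tx":-0.0003,"ty":0.0173,"tz":0.0022,"wx":0.065,"wy":0.352,"wz":0.292,"fingers":0},{"tx":-0.0003,"ty":0.0173,"tz":0.0022,"wx":0.065,"wy":0.352,"wz":0.292,"fingers":0},{"tx":-0.0003,"ty":0.0173,"tz":0.0022,"wx":0.065,"wy":0.352,"wz":0.292,"fingers":0},{"tx":-0.0003,"ty":0.0173,"tz":0.0022,"wx":0.065,"wy":0.352,"wz":0.292,"fingers":0},{"tx":0,"ty":0,"tz":0.02,"wx":0,"wy":0,"wz":0,"fingers":0},{"tx":0,"ty":0,"tz":0.02,"wx":0,"wy":0,"wz":0,"fingers":0},{"tx":0,"ty":0,"tz":0,"wx":0,"wy":0,"wz":0,"fingers":0},{"tx":0,"ty":0,"tz":0,"wx":0,"wy":0,"wz":0,"fingers":0},{"tx":0,"ty":0,"tz":0,"wx":0,"wy":0,"wz":0,"fingers":0},{"tx":0,"ty":0,"tz":0,"wx":0,"wy":0,"wz":0,"fingers":0}])

```text
clock: 23.15
tool_pos: [545.9, 205.8, 111.4]
eef_rot: [[-0.991, 0.13, 0.003], [0.13, 0.992, 0.001], [-0.002, 0.001, -1.0]]
ft_force: [-0.4, 0.1, 0.9]
gripper_width: 86.9
finger_force: 0.0
```

```bash
python3 - <<'E'
from h import *
import pickle
s=monitor.sense();print(s['clock'],s['tool_pos'],np.round(s['eef_rot'],3).tolist())
c=imaging.calibration('wrist');W=imaging.capture('wrist')[:,:,::-1];cv2.imwrite('pics/wrist8.png',W);pickle.dump(c,open('wrist8.pkl','wb'))
h=cv2.cvtColor(W,cv2.COLOR_BGR2HSV).astype(int)
b=(h[...,1]>90)&(abs(h[...,0]-20)<12);b[262:]=0
n,l,st,ce=cv2.connectedComponentsWithStats(b.astype(np.uint8))
for i in range(1,n):
    if st[i,4]>8: print(st[i,4],ce[i].round(1),onz(c,ce[i:i+1],20)[0].round(1))
E
```

```text
23.15 [545.90773263 205.81977776 111.3607905 ] [[-0.991, 0.13, 0.003], [0.13, 0.992, 0.001], [-0.002, 0.001, -1.0]]
77 [290.6 153.6] [502.7 189.8  20. ]
77 [350.8 154.4] [509.  233.5  20. ]
505 [320.2 206. ] [545.7 206.1  20. ]
58 [292.1 252.7] [582.2 178.4  20. ]
55 [346.7 253.3] [588.4 222.1  20. ]
```

View pics/wrist8.png

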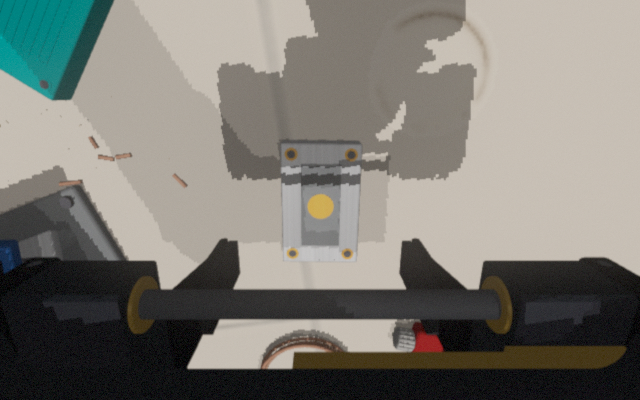

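The wrist view shows the end plate squarely between the fingers, with rings at (291,154), (351,154), (292,253) and (347,253). The centre is (545.6, 206) at yaw -8.2°.

Request:
apply_moves(commands=[{"tx":0,"ty":0,"tz":0.015,"wx":0,"wy":0,"wz":0.07,"fingers":0},{"tx":0,"ty":0,"tz":0.02,"wx":0,"wy":0,"wz":0.07,"fingers":0},{"tx":0,"ty":0,"tz":0.02,"wx":0,"wy":0.02,"wz":0,"fingers":0},{"tx":0,"ty":0,"tz":0.015,"wx":0,"wy":0.01,"wz":0,"fingers":0},{"tx":0,"ty":0,"tz":0.01,"wx":0,"wy":0,"wz":0,"fingers":0},{"tx":0,"ty":0,"tz":0.008,"wx":0,"wy":0,"wz":0,"fingers":0},{"tx":0,"ty":0,"tz":0.006,"wx":0,"wy":0,"wz":0,"fingers":0},{"tx":0,"ty":0,"tz":0,"wx":0,"wy":0,"wz":0,"fingers":0},{"tx":0,"ty":0,"tz":0,"wx":0,"wy":0,"wz":0,"fingers":0},{"tx":0,"ty":0,"tz":0,"wx":0,"wy":0,"wz":0,"fingers":0}])

```text
clock: 24.45
tool_pos: [545.9, 205.8, 17.1]
eef_rot: [[-0.99, 0.142, -0.0], [0.142, 0.99, 0.001], [0.0, 0.001, -1.0]]
ft_force: [-0.1, -0.4, 0.7]
gripper_width: 86.9
finger_force: 0.0
```

Request:
apply_moves(commands=[{"tx":0,"ty":0,"tz":0.001,"wx":0,"wy":0,"wz":0,"fingers":0},{"tx":0,"ty":0,"tz":0.001,"wx":0,"wy":0,"wz":0,"fingers":0},{"tx":0,"ty":0,"tz":0,"wx":0,"wy":0,"wz":0,"fingers":0.2},{"tx":0,"ty":0,"tz":0,"wx":0,"wy":0,"wz":0,"fingers":0.25},{"tx":0,"ty":0,"tz":0,"wx":0,"wy":0,"wz":0,"fingers":0.3},{"tx":0,"ty":0,"tz":0,"wx":0,"wy":0,"wz":0,"fingers":0.5},{"tx":0,"ty":0,"tz":0,"wx":0,"wy":0,"wz":0,"fingers":1},{"tx":0,"ty":0,"tz":0,"wx":0,"wy":0,"wz":0,"fingers":1},{"tx":0,"ty":0,"tz":0,"wx":0,"wy":0,"wz":0,"fingers":1},{"tx":0,"ty":0,"tz":0,"wx":0,"wy":0,"wz":0,"fingers":1}], squeeze=15)

```text
clock: 25.7
tool_pos: [545.5, 205.8, 14.7]
eef_rot: [[-0.99, 0.142, -0.001], [0.142, 0.99, 0.0], [0.001, 0.0, -1.0]]
ft_force: [0.2, 0.7, 0.5]
gripper_width: 59.5
finger_force: 15.0
```

```bash
python3 - <<'E'
from h import *
s=monitor.sense();print(s['clock'],s['tool_pos'],s['gripper_width'],s['finger_force'])
s['tool_pos']=np.array(s['tool_pos'])+[0,0,140]
plan(BC+BR@[0,-.6,85],RT,14,s)
# flow plate pose from wrist7
import pickle
c=pickle.load(open('wrist7.pkl','rb'));W=cv2.imread('pics/wrist7.png');g=cv2.cvtColor(W,cv2.COLOR_BGR2GRAY)
f=lambda q,z:((onplane(c,q,BC+BR[:,2]*z,BR[:,2])-BC)@BR)[:,:2].round(1).tolist()
print('pred screws px',proj(c,[BC+BR@[-40.7,y,19] for y in(-23,21.5)]+[BC+BR@[40.7,y,19] for y in(-23,21.5)]).round())
ci=cv2.HoughCircles(g[:262],cv2.HOUGH_GRADIENT,1,20,param1=80,param2=10,minRadius=3,maxRadius=9)
for x,y,r in ci[0]:
    if 240<x<400 and y>120: print(x,y,r,f([(x,y)],19))
E
```

```text
25.7 [545.544149   205.80597979  14.66202471] 59.54271168178013 15.000062137842178
row x14 t [-0.00039 -0.01724 -0.00049] w [-0.0665 -0.3538 -0.3019]
pred screws px [[289. 155.]
 [352. 155.]
 [292. 258.]
 [349. 258.]]
288.5 154.5 7.4 [[-41.0, -23.6]]
332.5 175.5 6.0 [[-25.7, 8.0]]
339.5 237.5 6.0 [[23.3, 14.0]]
351.5 154.5 4.2 [[-41.1, 21.3]]
347.5 256.5 5.5 [[39.6, 20.6]]
308.5 238.5 4.6 [[24.2, -9.9]]
298.5 175.5 5.5 [[-25.7, -16.7]]
362.5 130.5 8.4 [[-57.9, 28.5]]
370.5 186.5 3.35 [[-17.4, 36.0]]
```

Request:
apply_moves(commands=[{"tx":0,"ty":0,"tz":-0.01,"wx":0,"wy":0,"wz":0,"fingers":1},{"tx":0,"ty":0,"tz":-0.02,"wx":0,"wy":0,"wz":0,"fingers":1},{"tx":0,"ty":0,"tz":-0.03,"wx":0,"wy":0,"wz":0,"fingers":1},{"tx":0,"ty":0,"tz":-0.035,"wx":0,"wy":0,"wz":0,"fingers":1},{"tx":0,"ty":0,"tz":-0.03,"wx":0,"wy":0,"wz":0,"fingers":1},{"tx":0,"ty":0,"tz":-0.015,"wx":0,"wy":0,"wz":0,"fingers":1},{"tx":-0.0004,"ty":-0.0172,"tz":-0.0005,"wx":-0.067,"wy":-0.354,"wz":-0.302,"fingers":1},{"tx":-0.0004,"ty":-0.0172,"tz":-0.0005,"wx":-0.067,"wy":-0.354,"wz":-0.302,"fingers":1},{"tx":-0.0004,"ty":-0.0172,"tz":-0.0005,"wx":-0.067,"wy":-0.354,"wz":-0.302,"fingers":1},{"tx":-0.0004,"ty":-0.0172,"tz":-0.0005,"wx":-0.067,"wy":-0.354,"wz":-0.302,"fingers":1}])

```text
clock: 26.95
tool_pos: [539.6, 136.3, 156.1]
eef_rot: [[-0.992, 0.035, 0.124], [0.037, 0.999, 0.012], [-0.123, 0.017, -0.992]]
ft_force: [-0.1, -0.1, -1.3]
gripper_width: 60.0
finger_force: 15.0
```

Request:
apply_moves(commands=[{"tx":-0.0004,"ty":-0.0172,"tz":-0.0005,"wx":-0.067,"wy":-0.354,"wz":-0.302,"fingers":1},{"tx":-0.0004,"ty":-0.0172,"tz":-0.0005,"wx":-0.067,"wy":-0.354,"wz":-0.302,"fingers":1},{"tx":-0.0004,"ty":-0.0172,"tz":-0.0005,"wx":-0.067,"wy":-0.354,"wz":-0.302,"fingers":1},{"tx":-0.0004,"ty":-0.0172,"tz":-0.0005,"wx":-0.067,"wy":-0.354,"wz":-0.302,"fingers":1},{"tx":-0.0004,"ty":-0.0172,"tz":-0.0005,"wx":-0.067,"wy":-0.354,"wz":-0.302,"fingers":1},{"tx":-0.0004,"ty":-0.0172,"tz":-0.0005,"wx":-0.067,"wy":-0.354,"wz":-0.302,"fingers":1},{"tx":-0.0004,"ty":-0.0172,"tz":-0.0005,"wx":-0.067,"wy":-0.354,"wz":-0.302,"fingers":1},{"tx":-0.0004,"ty":-0.0172,"tz":-0.0005,"wx":-0.067,"wy":-0.354,"wz":-0.302,"fingers":1},{"tx":-0.0004,"ty":-0.0172,"tz":-0.0005,"wx":-0.067,"wy":-0.354,"wz":-0.302,"fingers":1},{"tx":-0.0004,"ty":-0.0172,"tz":-0.0005,"wx":-0.067,"wy":-0.354,"wz":-0.302,"fingers":1}])

```text
clock: 28.2
tool_pos: [556.5, -34.3, 158.9]
eef_rot: [[-0.882, -0.231, 0.411], [-0.209, 0.973, 0.098], [-0.423, 0.001, -0.906]]
ft_force: [0.1, 0.1, -1.2]
gripper_width: 59.7
finger_force: 15.0
```

Request:
apply_moves(commands=[{"tx":0,"ty":0,"tz":0,"wx":0,"wy":0,"wz":0,"fingers":1},{"tx":0,"ty":0,"tz":0,"wx":0,"wy":0,"wz":0,"fingers":1},{"tx":0,"ty":0,"tz":0,"wx":0,"wy":0,"wz":0,"fingers":1},{"tx":0,"ty":0,"tz":0,"wx":0,"wy":0,"wz":0,"fingers":1},{"tx":0,"ty":0,"tz":0,"wx":0,"wy":0,"wz":0,"fingers":1},{"tx":0,"ty":0,"tz":0,"wx":0,"wy":0,"wz":0,"fingers":1},{"tx":0,"ty":0,"tz":0,"wx":0,"wy":0,"wz":0,"fingers":1},{"tx":0,"ty":0,"tz":0,"wx":0,"wy":0,"wz":0,"fingers":1},{"tx":0,"ty":0,"tz":0,"wx":0,"wy":0,"wz":0,"fingers":1},{"tx":0,"ty":0,"tz":0,"wx":0,"wy":0,"wz":0,"fingers":1}])

```text
clock: 29.45
tool_pos: [557.3, -33.7, 159.2]
eef_rot: [[-0.882, -0.23, 0.411], [-0.208, 0.973, 0.098], [-0.423, 0.0, -0.906]]
ft_force: [-0.4, -1.5, -1.7]
gripper_width: 60.1
finger_force: 15.0
```

```bash
python3 - <<'E'
from h import *
import pickle
for i in range(3):
    p=local();c=imaging.calibration('wrist');W=imaging.capture('wrist')[:,:,::-1]
cv2.imwrite('pics/wrist9.png',W);pickle.dump(c,open('wrist9.pkl','wb'))
f=lambda q,z:((onplane(c,q,BC+BR[:,2]*z,BR[:,2])-BC)@BR)[:,:2].round(1).tolist()
h=cv2.cvtColor(W,cv2.COLOR_BGR2HSV).astype(int)
b=(h[...,1]>80)&(abs(h[...,0]-20)<12);b[:,:235]=0;b[:,405:]=0;b[350:]=0
n,l,st,ce=cv2.connectedComponentsWithStats(b.astype(np.uint8))
for i in range(1,n):
    if st[i,4]>12: print(st[i,4],ce[i].round(1),f(ce[i:i+1],p[2]+5.3))
E
```

```text
clk 29.45 bedframe [ 0.4 -0.2 85. ] roterr(deg,tool) [-0.02 -0.02  0.  ] F [-1.4 -1.4 -1.2] w 60.1 v 0.1
clk 29.50 bedframe [ 0.4 -0.2 85. ] roterr(deg,tool) [-0.02 -0.02 -0.  ] F [-0.3 -0.1 -1.2] w 59.7 v 0.1
clk 29.55 bedframe [ 0.4 -0.2 85. ] roterr(deg,tool) [-0.02 -0.02 -0.  ] F [-0.1 -0.4 -1.4] w 59.8 v 0.1
69 [388.5  65.8] [[-93.3, 27.2]]
188 [271.  191.7] [[-39.8, -23.0]]
200 [367.6 191.8] [[-39.8, 21.0]]
1193 [319.3 270.4] [[0.5, -1.0]]
137 [277.6 337.5] [[40.6, -23.1]]
136 [361.  337.5] [[40.5, 21.1]]
```

Request:
apply_moves(commands=[{"tx":0.0005,"ty":0,"tz":0.008,"wx":0,"wy":0,"wz":0,"fingers":1},{"tx":0.0005,"ty":0,"tz":0.01,"wx":0,"wy":0,"wz":0,"fingers":1},{"tx":0,"ty":0,"tz":0.01,"wx":0,"wy":0,"wz":0,"fingers":1},{"tx":0,"ty":0,"tz":0.006,"wx":0,"wy":0,"wz":0,"fingers":1},{"tx":0,"ty":0,"tz":0.004,"wx":0,"wy":0,"wz":0,"fingers":1},{"tx":0,"ty":0,"tz":0.003,"wx":0,"wy":0,"wz":0,"fingers":1},{"tx":0,"ty":0,"tz":0,"wx":0,"wy":0,"wz":0,"fingers":1},{"tx":0,"ty":0,"tz":0,"wx":0,"wy":0,"wz":0,"fingers":1},{"tx":0,"ty":0,"tz":0,"wx":0,"wy":0,"wz":0,"fingers":1},{"tx":0,"ty":0,"tz":0,"wx":0,"wy":0,"wz":0,"fingers":1}])

```text
clock: 30.85
tool_pos: [573.3, -29.9, 121.8]
eef_rot: [[-0.882, -0.23, 0.412], [-0.208, 0.973, 0.098], [-0.423, 0.0, -0.906]]
ft_force: [-0.1, 0.9, -1.6]
gripper_width: 59.9
finger_force: 15.0
```

```bash
python3 - <<'E'
from h import *
for i in range(3): local();imaging.capture('side')
E
```

```text
clk 30.85 bedframe [-0.4 -0.2 44.1] roterr(deg,tool) [-0.03 -0.04 -0.  ] F [-0.6  0.9 -1.5] w 59.9 v 0.1
clk 30.90 bedframe [-0.5 -0.2 44.1] roterr(deg,tool) [-0.03 -0.03 -0.  ] F [-0.3  0.5 -1.5] w 59.9 v 0.1
clk 30.95 bedframe [-0.5 -0.2 44.1] roterr(deg,tool) [-0.03 -0.03 -0.  ] F [-0.3  0.5 -1.9] w 59.7 v 0.1
```

Slow descent to about z = 35.

Request:
apply_moves(commands=[{"tx":0,"ty":0,"tz":0.002,"wx":0,"wy":0,"wz":0,"fingers":1},{"tx":0,"ty":0,"tz":0.0015,"wx":0,"wy":0,"wz":0,"fingers":1},{"tx":0,"ty":0,"tz":0.0015,"wx":0,"wy":0,"wz":0,"fingers":1},{"tx":0,"ty":0,"tz":0.001,"wx":0,"wy":0,"wz":0,"fingers":1},{"tx":0,"ty":0,"tz":0.001,"wx":0,"wy":0,"wz":0,"fingers":1},{"tx":0,"ty":0,"tz":0.001,"wx":0,"wy":0,"wz":0,"fingers":1},{"tx":0,"ty":0,"tz":0.001,"wx":0,"wy":0,"wz":0,"fingers":1},{"tx":0,"ty":0,"tz":0,"wx":0,"wy":0,"wz":0,"fingers":1},{"tx":0,"ty":0,"tz":0,"wx":0,"wy":0,"wz":0,"fingers":1},{"tx":0,"ty":0,"tz":0,"wx":0,"wy":0,"wz":0,"fingers":1}])

```text
clock: 32.25
tool_pos: [577.0, -29.0, 113.5]
eef_rot: [[-0.882, -0.23, 0.412], [-0.208, 0.973, 0.098], [-0.423, 0.0, -0.906]]
ft_force: [-0.2, 0.8, -1.4]
gripper_width: 59.8
finger_force: 15.0
```

```bash
python3 - <<'E'
from h import *
for i in range(3): local();imaging.capture('side')
E
```

```text
clk 32.25 bedframe [-0.6 -0.2 35. ] roterr(deg,tool) [-0.02 -0.02  0.  ] F [-0.6  0.8 -1.3] w 59.8 v 0.1
clk 32.30 bedframe [-0.5 -0.2 35. ] roterr(deg,tool) [-0.02 -0.02 -0.  ] F [-1.5  0.3 -1.8] w 60.2 v 0.1
clk 32.35 bedframe [-0.6 -0.2 35. ] roterr(deg,tool) [-0.02 -0.02 -0.  ] F [-0.3  0.3 -1.1] w 59.7 v 0.1
```

Request:
apply_moves(commands=[{"tx":0,"ty":0,"tz":0.0005,"wx":0,"wy":0,"wz":0,"fingers":1},{"tx":0,"ty":0,"tz":0.0005,"wx":0,"wy":0,"wz":0,"fingers":1},{"tx":0,"ty":0,"tz":0.0005,"wx":0,"wy":0,"wz":0,"fingers":1},{"tx":0,"ty":0,"tz":0.0005,"wx":0,"wy":0,"wz":0,"fingers":1},{"tx":0,"ty":0,"tz":0.0005,"wx":0,"wy":0,"wz":0,"fingers":1},{"tx":0,"ty":0,"tz":0,"wx":0,"wy":0,"wz":0,"fingers":1},{"tx":0,"ty":0,"tz":0,"wx":0,"wy":0,"wz":0,"fingers":1},{"tx":0,"ty":0,"tz":0,"wx":0,"wy":0,"wz":0,"fingers":1},{"tx":0,"ty":0,"tz":0,"wx":0,"wy":0,"wz":0,"fingers":1},{"tx":0,"ty":0,"tz":0,"wx":0,"wy":0,"wz":0,"fingers":1}])

```text
clock: 33.65
tool_pos: [578.0, -28.8, 111.2]
eef_rot: [[-0.882, -0.23, 0.411], [-0.208, 0.973, 0.098], [-0.423, 0.0, -0.906]]
ft_force: [-1.3, 0.6, 1.7]
gripper_width: 59.7
finger_force: 15.0
```

```bash
python3 - <<'E'
from h import *
for i in range(3): local();imaging.capture('side')
E
```

```text
clk 33.65 bedframe [-0.6 -0.2 32.5] roterr(deg,tool) [-0.02 -0.02  0.  ] F [-0.3  0.9  2. ] w 59.7 v 0.1
clk 33.70 bedframe [-0.5 -0.2 32.5] roterr(deg,tool) [-0.02 -0.02 -0.  ] F [-1.8  0.1  1.5] w 60.2 v 0.1
clk 33.75 bedframe [-0.5 -0.2 32.5] roterr(deg,tool) [-0.02 -0.02 -0.  ] F [-0.6  0.3  0.5] w 59.6 v 0.1
```

Request:
apply_moves(commands=[{"tx":0,"ty":0,"tz":-0.0008,"wx":0,"wy":0,"wz":0,"fingers":1},{"tx":0,"ty":0,"tz":0,"wx":0,"wy":0,"wz":0,"fingers":1},{"tx":0,"ty":0,"tz":0,"wx":0,"wy":0,"wz":0,"fingers":0.28},{"tx":0,"ty":0,"tz":0,"wx":0,"wy":0,"wz":0,"fingers":0.2},{"tx":0,"ty":0,"tz":0,"wx":0,"wy":0,"wz":0,"fingers":0.1},{"tx":0,"ty":0,"tz":-0.005,"wx":0,"wy":0,"wz":0,"fingers":0},{"tx":0,"ty":0,"tz":-0.015,"wx":0,"wy":0,"wz":0,"fingers":0},{"tx":0,"ty":0,"tz":-0.015,"wx":0,"wy":0,"wz":0,"fingers":0},{"tx":0,"ty":0,"tz":0,"wx":0,"wy":0,"wz":0,"fingers":0},{"tx":0,"ty":0,"tz":0,"wx":0,"wy":0,"wz":0,"fingers":0}])

```text
clock: 35.05
tool_pos: [563.1, -32.2, 143.4]
eef_rot: [[-0.882, -0.23, 0.411], [-0.209, 0.973, 0.098], [-0.423, 0.001, -0.906]]
ft_force: [0.3, 0.6, 0.1]
gripper_width: 86.9
finger_force: 0.0
```

```bash
python3 - <<'E'
from h import *
import pickle
imaging.capture('wrist');p=local();c=imaging.calibration('wrist');W=imaging.capture('wrist')[:,:,::-1]
cv2.imwrite('pics/wrist10.png',W);pickle.dump(c,open('wrist10.pkl','wb'))
f=lambda q,z:((onplane(c,q,BC+BR[:,2]*z,BR[:,2])-BC)@BR)[:,:2].round(1).tolist()
h=cv2.cvtColor(W,cv2.COLOR_BGR2HSV).astype(int)
b=(h[...,1]>80)&(abs(h[...,0]-20)<12);b[:,:235]=0;b[:,405:]=0;b[350:]=0
n,l,st,ce=cv2.connectedComponentsWithStats(b.astype(np.uint8))
for i in range(1,n):
    if st[i,4]>12: print(st[i,4],ce[i].round(1),f(ce[i:i+1],38))
E
```

```text
clk 35.10 bedframe [-1.  -0.1 67.9] roterr(deg,tool) [-0.03  0.02 -0.  ] F [-0.4  0.2  0.5] w 87.1 v 0.5
79 [391.9  66.1] [[-97.2, 35.9]]
132 [279.5 175.3] [[-40.5, -23.1]]
141 [358.9 175.3] [[-40.5, 21.2]]
843 [319.2 241.9] [[0.1, -0.9]]
25 [293.4 328.2] [[61.4, -17.6]]
```

Request:
apply_moves(commands=[{"tx":-0.001,"ty":-0.0007,"tz":0,"wx":0,"wy":0,"wz":0,"fingers":1},{"tx":0,"ty":0,"tz":0,"wx":0,"wy":0,"wz":0,"fingers":1},{"tx":0,"ty":0,"tz":0,"wx":0,"wy":0,"wz":0,"fingers":1},{"tx":0,"ty":0,"tz":0,"wx":0,"wy":0,"wz":0,"fingers":1},{"tx":0,"ty":0,"tz":0,"wx":0,"wy":0,"wz":0,"fingers":1},{"tx":0,"ty":0,"tz":0.004,"wx":0,"wy":0,"wz":0,"fingers":1},{"tx":0,"ty":0,"tz":0.005,"wx":0,"wy":0,"wz":0,"fingers":1},{"tx":0,"ty":0,"tz":0.003,"wx":0,"wy":0,"wz":0,"fingers":1},{"tx":0,"ty":0,"tz":0,"wx":0,"wy":0,"wz":0,"fingers":1},{"tx":0,"ty":0,"tz":0,"wx":0,"wy":0,"wz":0,"fingers":1}])

```text
clock: 36.4
tool_pos: [569.3, -31.6, 133.2]
eef_rot: [[-0.882, -0.23, 0.411], [-0.209, 0.973, 0.098], [-0.423, 0.0, -0.906]]
ft_force: [0.4, -0.1, -0.4]
gripper_width: 1.9
finger_force: 0.0
```

```bash
python3 - <<'E'
from h import *
for i in range(3): local();imaging.capture('side')
E
```

```text
clk 36.40 bedframe [ 0.4 -1.  56.3] roterr(deg,tool) [-0.02 -0.01 -0.  ] F [ 0.2 -0.2 -0.5] w 1.9 v 0.3
clk 36.45 bedframe [ 0.5 -0.9 56.3] roterr(deg,tool) [-0.02 -0.02 -0.  ] F [ 0.6 -0.1  0.4] w 0.9 v 0.2
clk 36.50 bedframe [ 0.6 -1.  56.4] roterr(deg,tool) [-0.02 -0.03  0.  ] F [0.3 0.5 0.6] w 0.6 v 0.1
```

Now at 56.4; going down 10 mm, to about 46.4.

Request:
apply_moves(commands=[{"tx":0,"ty":0,"tz":0.002,"wx":0,"wy":0,"wz":0,"fingers":1},{"tx":0,"ty":0,"tz":0.0015,"wx":0,"wy":0,"wz":0,"fingers":1},{"tx":0,"ty":0,"tz":0.0015,"wx":0,"wy":0,"wz":0,"fingers":1},{"tx":0,"ty":0,"tz":0.001,"wx":0,"wy":0,"wz":0,"fingers":1},{"tx":0,"ty":0,"tz":0.001,"wx":0,"wy":0,"wz":0,"fingers":1},{"tx":0,"ty":0,"tz":0.001,"wx":0,"wy":0,"wz":0,"fingers":1},{"tx":0,"ty":0,"tz":0.001,"wx":0,"wy":0,"wz":0,"fingers":1},{"tx":0,"ty":0,"tz":0.001,"wx":0,"wy":0,"wz":0,"fingers":1},{"tx":0,"ty":0,"tz":0,"wx":0,"wy":0,"wz":0,"fingers":1},{"tx":0,"ty":0,"tz":0,"wx":0,"wy":0,"wz":0,"fingers":1}])

```text
clock: 37.8
tool_pos: [573.3, -30.6, 124.1]
eef_rot: [[-0.882, -0.23, 0.411], [-0.208, 0.973, 0.098], [-0.423, 0.0, -0.906]]
ft_force: [-2.7, -0.8, 2.6]
gripper_width: 0.1
finger_force: 1.8
```

```bash
python3 - <<'E'
from h import *
for i in range(4): local();imaging.capture('side')
E
```

```text
clk 37.80 bedframe [ 0.4 -0.9 46.3] roterr(deg,tool) [-0.03 -0.01  0.  ] F [-1.5 -0.2  3.5] w 0.1 v 0.1
clk 37.85 bedframe [ 0.4 -0.9 46.3] roterr(deg,tool) [-0.03 -0.01 -0.  ] F [-0.9  0.6  4.1] w 0.7 v 0.1
clk 37.90 bedframe [ 0.4 -0.9 46.3] roterr(deg,tool) [-0.03 -0.01  0.  ] F [-2.2 -0.1  3.7] w 0.4 v 0.1
clk 37.95 bedframe [ 0.4 -0.9 46.3] roterr(deg,tool) [-0.03 -0.01 -0.  ] F [-1.2  0.8  3.3] w 0.7 v 0.2
```

Request:
apply_moves(commands=[{"tx":0,"ty":0,"tz":0.0005,"wx":0,"wy":0,"wz":0,"fingers":1},{"tx":0,"ty":0,"tz":0.0005,"wx":0,"wy":0,"wz":0,"fingers":1},{"tx":0,"ty":0,"tz":0.0003,"wx":0,"wy":0,"wz":0,"fingers":1},{"tx":0,"ty":0,"tz":0,"wx":0,"wy":0,"wz":0,"fingers":1},{"tx":0,"ty":0,"tz":0,"wx":0,"wy":0,"wz":0,"fingers":1},{"tx":0,"ty":0,"tz":0,"wx":0,"wy":0,"wz":0,"fingers":1},{"tx":0,"ty":0,"tz":0,"wx":0,"wy":0,"wz":0,"fingers":1},{"tx":0,"ty":0,"tz":0,"wx":0,"wy":0,"wz":0,"fingers":1},{"tx":0,"ty":0,"tz":0,"wx":0,"wy":0,"wz":0,"fingers":1},{"tx":0,"ty":0,"tz":0,"wx":0,"wy":0,"wz":0,"fingers":1}])

```text
clock: 39.25
tool_pos: [573.9, -30.5, 123.0]
eef_rot: [[-0.882, -0.23, 0.411], [-0.208, 0.973, 0.098], [-0.423, 0.0, -0.906]]
ft_force: [-3.3, 0.0, 3.7]
gripper_width: 0.3
finger_force: 2.4
```

```bash
python3 - <<'E'
from h import *
for i in range(4): local();imaging.capture('side')
E
```

```text
clk 39.25 bedframe [ 0.4 -0.9 45. ] roterr(deg,tool) [-0.03 -0.02  0.  ] F [-1.3  0.8  4.7] w 0.3 v 0.1
clk 39.30 bedframe [ 0.4 -0.9 45. ] roterr(deg,tool) [-0.02 -0.01  0.  ] F [-2.2  1.1  4.2] w 0.2 v 0.1
clk 39.35 bedframe [ 0.4 -0.9 45. ] roterr(deg,tool) [-0.02 -0.01  0.  ] F [-1.3  0.5  4.7] w 0.4 v 0.1
clk 39.40 bedframe [ 0.4 -0.9 45. ] roterr(deg,tool) [-0.02 -0.02 -0.  ] F [-1.4  1.   5.4] w 0.5 v 0.1
```

Request:
apply_moves(commands=[{"tx":0,"ty":0,"tz":-0.002,"wx":0,"wy":0,"wz":0,"fingers":1},{"tx":0,"ty":0,"tz":-0.002,"wx":0,"wy":0,"wz":0,"fingers":1},{"tx":0,"ty":0,"tz":-0.003,"wx":0,"wy":0,"wz":0,"fingers":1},{"tx":0,"ty":0,"tz":-0.005,"wx":0,"wy":0,"wz":0,"fingers":1},{"tx":0,"ty":0,"tz":-0.015,"wx":0,"wy":0,"wz":0,"fingers":1},{"tx":0,"ty":0,"tz":-0.03,"wx":0,"wy":0,"wz":0,"fingers":1},{"tx":0,"ty":0,"tz":-0.03,"wx":0,"wy":0,"wz":0,"fingers":1},{"tx":0,"ty":0,"tz":-0.02,"wx":0,"wy":0,"wz":0,"fingers":1},{"tx":0,"ty":0,"tz":0,"wx":0,"wy":0,"wz":0,"fingers":1},{"tx":0,"ty":0,"tz":0,"wx":0,"wy":0,"wz":0,"fingers":1}])

```text
clock: 40.7
tool_pos: [529.6, -40.9, 219.2]
eef_rot: [[-0.882, -0.23, 0.411], [-0.208, 0.973, 0.098], [-0.422, 0.001, -0.907]]
ft_force: [-0.4, -0.1, -0.1]
gripper_width: 0.7
finger_force: 0.0
```

```bash
python3 - <<'E'
from h import *
import pickle
imaging.capture('wrist');imaging.capture('wrist');local();c=imaging.calibration('wrist');W=imaging.capture('wrist')[:,:,::-1]
S=imaging.capture('scene')[:,:,::-1]
f=lambda q,z:((onplane(c,q,BC+BR[:,2]*z,BR[:,2])-BC)@BR)[:,:2].round(1).tolist()
h=cv2.cvtColor(W,cv2.COLOR_BGR2HSV).astype(int)
b=(h[...,1]>80)&(abs(h[...,0]-20)<12);b[:,:235]=0;b[:,405:]=0;b[350:]=0
n,l,st,ce=cv2.connectedComponentsWithStats(b.astype(np.uint8))
for i in range(1,n):
    if st[i,4]>12: print(st[i,4],ce[i].round(1),f(ce[i:i+1],38))
cv2.imwrite('pics/c11.png',np.hstack([cv2.resize(W[100:300,220:420],(400,400),interpolation=2),cv2.resize(S[230:330,350:450],(400,400),interpolation=2)]))
E
```

```text
clk 40.80 bedframe [ -0.5  -0.7 151. ] roterr(deg,tool) [-0.03  0.1  -0.  ] F [ 0.2  0.7 -0.1] w 0.5 v 0.2
24 [374.5  72.8] [[-98.3, 39.4]]
69 [292.  150.4] [[-40.5, -23.2]]
68 [348.  150.4] [[-40.6, 21.2]]
444 [319.9 198.9] [[-0.2, -1.0]]
54 [294.4 243.2] [[40.1, -23.1]]
54 [345.5 243.3] [[40.1, 21.3]]
42 [402.5 250.3] [[46.8, 71.2]]
322 [301.8 305.5] [[103.1, -17.6]]
324 [336.5 305.1] [[102.7, 14.5]]
318 [367.8 347.3] [[150.2, 45.5]]
```

View pics/c11.png

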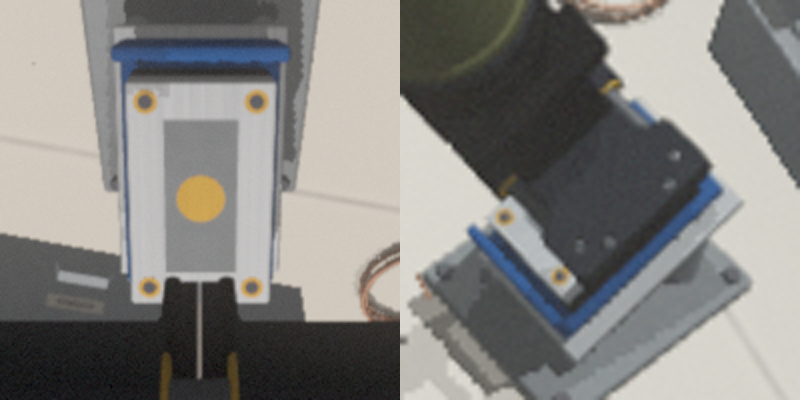

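The stack lies flat and centred: the end plate's rings are at (145,102), (256,102), (149,287) and (251,287) in the crop, square to the bed, and the hand is clear.

```bash
python3 -c "
from cell import ticket;print(ticket.hand_in())"
```

```text
the job is handed in; nothing more can be done
None
```

The job is handed in: both plates are stacked flat on the bed, the black flow plate first and the aluminium end plate on top. Each was pressed to about 8 mm of sink (estimated from force and tool position), their centres agree to about 0.5 mm by camera, and the hand is clear, at about 41 s of the 72 s limit.

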